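# Fetch the clay house from behind the containers

### The job

Move the three containers (tumbler, square flask, jar) that stand in front of the little clay house out of the tray onto the dark rubber mat, all three together, then set the house upright in the middle of the round turntable. After that put every container back in the tray on the very spot where it stood at the start. Keep everything upright, set things down without dropping them, and leave the mug, lamp head and spatula alone.

Things in the scene. Friction and masses are not known exactly. Their poses are not given: they have to be found in the camera images.
- tumbler: red plastic drinking tumbler, open at the top, empty, 100 mm tall, outer diameter 48 mm at the foot widening to 60 mm at the rim, wall 3 mm; stands in the tray in front of the house. Origin: centre of its underside, z up. About 80 g. Its place in the row of three (left, middle, right) changes.
- flask: white plastic flask of square section, 46 x 46 mm, body 86 mm tall, with a black round cap 28 mm in diameter on top (100 mm tall in all); stands in the tray in front of the house. Origin: centre of its underside, x and y normal to its flat sides, z up. About 200 g.
- jar: round amber glass jar with a paper band, diameter 52 mm, 86 mm tall, plus a steel lid 55 mm in diameter and 19 mm high (105 mm tall in all); stands in the tray in front of the house. Origin: centre of its underside, z up. About 220 g.
- house: little solid house of fired clay with a gable roof, 40 mm (its x) by 60 mm (its y), walls 34 mm high, ridge along y at 48 mm; about 200 g. Stands in the tray behind the containers (on their +x side as the robot sees it), 5 to 15 mm from them, so there is no room for a gripper until they are gone. Origin: centre of its underside, z up.
- tray: fixed shallow wooden tray on the table, 200 mm (its x, away from the robot) by 260 mm (its y), floor 6 mm thick, rim 6 mm wide and 16 mm high above the table. Origin: centre of its underside; z up. The containers stand in a row along its y about 45 mm on its -x side, some 80 mm apart; the house stands near its x = 18 mm.
- mat: fixed dark rubber mat on the table, 300 mm (its x) by 130 mm (its y), 4 mm thick, left or right of the tray: the side area. Origin: centre of its underside, z up.
- wheel: fixed sculptor's turntable (it does not turn): round aluminium disc 150 mm in diameter with engraved rings, top 45 mm above the table, on the other side of the tray from the mat. Origin: centre of its underside on the table, on the disc's axis.
- mug: bystander: green mug, 80 mm wide, 95 mm tall, on the table beyond the tray. Origin: centre of its underside.
- lamp: bystander: aluminium lamp head lying mouth down, 150 mm in diameter, 107 mm tall, on the table beyond the tray. Origin: centre of its underside.
- knife: bystander: modelling spatula 170 mm long lying on the table beyond the tray. Origin: on its underside, x along its length.

How it is judged (in metres and radians):
On the way, in this order (a step that is already met when the one before it is completed fails the run):
1. all three containers stand together upright and released on the rubber mat (each centre at least 20 mm inside the mat's edges) (x of tumbler in the frame of mat between -0.13 and 0.13 m and y of tumbler in the frame of mat between -0.045 and 0.045 m and z of tumbler in the frame of mat between 0 and 0.009 m and angle between each of tumbler, flask, jar's own z axis and vertical below 0.15 rad and contact force between the fingers and tumbler below 0.2 N and linear speed of each of tumbler, flask, jar below 0.02 m/s and x of flask in the frame of mat between -0.13 and 0.13 m and y of flask in the frame of mat between -0.045 and 0.045 m and z of flask in the frame of mat between 0 and 0.009 m and contact force between the fingers and flask below 0.2 N and x of jar in the frame of mat between -0.13 and 0.13 m and y of jar in the frame of mat between -0.045 and 0.045 m and z of jar in the frame of mat between 0 and 0.009 m and contact force between the fingers and jar below 0.2 N), for 0.2 s.
2. the house stands upright and released in the middle of the turntable (within 15 mm of its centre) (horizontal distance between house and wheel below 0.015 m and z of house in the frame of wheel between 0.041 and 0.05 m and angle between house's own z axis and vertical below 0.12 rad and contact force between the fingers and house below 0.2 N and linear speed of house below 0.02 m/s), for 0.2 s.
At the end, for the whole second after the job is handed in: The house stands upright on the turntable within 15 mm of its centre; the tumbler, the flask and the jar stand upright in the tray, each within 15 mm of where it stood at the start; all released and at rest (all of step 2 and distance of each of tumbler, flask, jar from where it was at the start of the episode below 0.015 m and angle between each of tumbler, flask, jar's own z axis and vertical below 0.12 rad and contact force between the fingers and tumbler below 0.2 N and linear speed of each of tumbler, flask, jar below 0.02 m/s and contact force between the fingers and flask below 0.2 N and contact force between the fingers and jar below 0.2 N); the robot touches nothing.
It fails at once if a bystander (mug, lamp head, spatula) is shifted by more than 30 mm (distance of any of mug, lamp, knife from where it was at the start of the episode above 0.03 m).
It fails at once if a container or the house is tipped by more than 35 degrees (angle between any of tumbler, flask, jar, house's own z axis and vertical above 0.61 rad).
It fails at once if a container or the house is dropped or thrown: moves faster than 0.7 m/s (a fall of 25 mm) out of the fingers ((linear speed of tumbler above 0.7 m/s and contact force between the fingers and tumbler below 0.01 N) or (linear speed of flask above 0.7 m/s and contact force between the fingers and flask below 0.01 N) or (linear speed of jar above 0.7 m/s and contact force between the fingers and jar below 0.01 N) or (linear speed of house above 0.7 m/s and contact force between the fingers and house below 0.01 N)).
It also fails if it takes over 141 s, if anything falls off the work surface, if the arm or the gripper's body presses on something with over 40 N, if the wrist force passes 120 N, or if a joint passes its speed limit or range.

### The arm

A 7-joint arm with a two-finger parallel gripper is mounted at the origin on the work surface. World frame = base frame: x ahead of the robot, y to its left, z up, the work surface at z = 0. Lengths are in m, angles in degrees, forces in N, time in s.
With the tool pointing down it reaches from about 0.425 to 0.825 m from the base axis. Payload 3.6 kg.
Tool frame: the origin (TCP) lies on the centre line of the jaws, within the pads' length; the fingertips stand nose_length ahead of it and the grasp point (between the pads) lies 3 mm ahead of it (nose_length is the distance from the TCP to the fingertips, in m); x points along the fingers, y is the direction in which the jaws open and shut, and the axes are right-handed (so a half turn about x gives the same grasp; the last joint's range is limited). The gripper opens to 93 mm and grips with 3 to 60 N. Pads are 15 mm wide; open, the fingers measure 128 mm over their backs; the gripper's body (75 mm by 188 mm) begins 65 mm behind the grasp point.
Start: joints at [-72.909, 35.231, -0.722, 81.555, 0.464, 63.22, -2.315], TCP at [0.207, 0.616, 0.241] pointing down, gripper open.
Joint ranges: [-178.69, 178.69], [-17.37, 117.87], [-77.05, 75.6], [15.02, 138.74], [-78.02, 258.01], [0.78, 113.62], [-162.83, 162.83]. Speed limits (degrees/s): [159.86, 159.86, 180, 180, 180, 180, 180].

### API

Orientations are given as [roll, pitch, yaw] about the fixed x, y, z axes, in that order (R = Rz(yaw) Ry(pitch) Rx(roll)).
In Python, from station import state, snapshot, camera_params, finish_job, look_for, nose_length gives the robot as it stands.
- The arm moves only by the tool servo_tool, never from a script. Its argument "steps" is a list that holds one entry, the list of rows, each a list of 5 numbers: the shift along the world's x, y, z in m, then the turn about the world's z in units of 5 degrees (1.0 is 5 degrees), then the finger opening in m, from 0 to 0.093. In form: [[[tx, ty, tz, roll, grip], ...]]. A call has exactly 8 rows; each row shifts and turns the pose as measured when the row begins; what a row does not reach is not made up. A row lasts 1/8 s, in which the tool goes at most 62.5 mm and 10.7 degrees, less where a joint would pass 70% of its speed; a pose out of reach is approached as far as the arm can. A call is refused whole if a number of a shift passes 0.0625 or a number of a turn 1, either way. A call with a gripper value outside its range is refused whole. The fingers move at their own pace and stop on an object; "grip_force" is the grip in N (left out, the last holds). Time passes only in rows, so rows that do not move let the fingers close, or fill a call up. It gives the time, the measured TCP pose, the force and the opening at its end, in the units of the state.
- state(): the state, without advancing time (a new reading comes with each control period).
- snapshot(name): name is "scene" or "top" or "wrist"; returns (picture, depth): 480x640x3 uint8, blue, green, red; 480x640 float32, m along the optical axis (not along the pixel's ray), 0 where there is no reading.
- camera_params(name): a dict with "camera_matrix" (3x3 intrinsics, pixels), "R" (3x3) and "t" (3): a world point X has camera coordinates R X + t; the wrist camera has in their place "hand_eye" (4x4, takes a point from camera to tool coordinates, whose origin is the TCP and whose axes are the tool frame's). Camera axes: x right, y down, z forward; pixel columns grow to the right and rows downward; lengths in m; the calibration is good to about 2 mm. The wrist camera is an equidistant fisheye: a pixel r from the principal point sees the ray r / f radians off the axis. A picture is of the moment at which its call begins: read the wrist's pose just before it. camera_params takes no time and is no camera call.
- finish_job(): hands the job in, once; it reports no verdict.
Trained networks look in the newest picture that a camera, given by its name, has taken for a name from the list of things; names that differ only in an ending like _2 or _b are one class to them, and where a whole thing is asked for, a point or a joint stands for the part that bears it (a point fixed in the world has none). Each returns a list of dicts, best first, with "conf" (0 to 1); they miss things now and then, are a little off and sometimes report something else, mostly with a low value. They report only what shows in the picture. A call takes as long as a camera call.
- look_for(camera, name): "rect" ([centre column, centre row, width, height] in pixels, round what is visible of it).
The state is a dict: "time_s": time; "joints": joint angles; "dq": joint speeds; "effort": joint torques, N m; "tcp_pos": TCP position; "tool_rot": TCP orientation; "wrist_force": force on the tool from outside, world axes, zero at the start; "ft_torque": the same for the moment, N m; "grip_width": opening from 0.0 (shut) to 1.0 (fully open).
Only numpy, scipy, OpenCV 4.12 (cv2) and the standard library are available. Lean on these libraries where they do the work, as an engineer would, in place of code of your own. Each camera call takes 0.05 s, during which the arm holds its last target.

## Working session

There is one attempt and no reset: what is moved stays moved. The work goes in short steps, Python scripts to look and compute and a tool call to move; the robot and the scene stay as the last step left them, time stands still between calls to the robot, and variables do not carry over. Pictures are saved under pics/ and viewed, and the job is handed in when it is done.

Besides the shell and the picture viewer there is one more tool, called after "Request:" by a JSON object that holds its "op" and its "data", one argument or row to a line. servo_tool: Moves the arm, as the interface text tells. Its arguments: {"type":"object","properties":{"steps":{"type":"array"},"grip_force":{"type":"number"}},"required":["steps"]}

```bash
ls; mkdir -p pics; cat > h.py <<'E'
import numpy as np, cv2
from station import *
def cam(n):
    c=camera_params(n); return np.array(c["camera_matrix"]),np.array(c["R"]),np.array(c["t"]).ravel()
def cloud(n,depth):
    K,R,t=cam(n); v,u=np.mgrid[0:480,0:640]
    z=depth; X=np.stack([(u-K[0,2])/K[0,0]*z,(v-K[1,2])/K[1,1]*z,z],-1)
    return (X-t)@R   # R^T (X-t)
E
python3 - <<'E'
from h import *
print(state()); print(nose_length)
for n in ["scene","top"]:
    p,d=snapshot(n); cv2.imwrite(f"pics/{n}0.png",p); np.save(f"{n}0.npy",d)
    K,R,t=cam(n); print(n,K.tolist(),(-R.T@t))
    for o in ["tumbler","flask","jar","house","tray","mat","wheel","mug","lamp","knife"]:
        print(o,[(np.round(r["rect"]).tolist(),round(r["conf"],2)) for r in look_for(n,o)[:2]])
c=camera_params("wrist");print(c)
E
```

```text
pics
{'time_s': 0.0, 'joints': array([-72.90808778,  35.28814109,  -0.72310346,  81.63995207,
         0.46432533,  63.21858745,  -2.31359259]), 'dq': array([-0.14766754,  0.00720109,  0.04324167,  0.01010468, -0.14318701,
        0.08445536,  0.03892518]), 'effort': array([ 2.73888400e-04, -4.58943987e+01,  2.09618085e-01, -1.65741563e+01,
       -6.09949138e-02,  2.07891315e-02,  2.23441798e-04]), 'tcp_pos': array([0.20719147, 0.61532815, 0.23950157]), 'tool_rot': array([ -89.17287707,   89.85619598, -107.77786582]), 'wrist_force': array([-0.53760428,  0.7328333 ,  0.9075783 ]), 'ft_torque': array([ 0.02804542, -0.04368354,  0.06997965]), 'grip_width': 0.9994126060002316}
0.022
scene [[438.10089772010423, 0.0, 322.8349600847475], [0.0, 438.10089772010423, 248.92038314864575], [0.0, 0.0, 1.0]] [1.0039428  0.47286635 0.80297974]
tumbler [([277.0, 296.0, 78.0, 46.0], 0.67), ([355.0, 222.0, 22.0, 45.0], 0.65)]
flask [([339.0, 201.0, 27.0, 40.0], 0.92)]
jar []
house [([325.0, 232.0, 27.0, 34.0], 0.9)]
tray [([340.0, 252.0, 131.0, 104.0], 0.92)]
mat [([284.0, 177.0, 116.0, 72.0], 0.79)]

[... 713 characters left out ...]
.0], 0.8)]
mug [([205.0, 152.0, 74.0, 60.0], 0.95)]
lamp [([421.0, 169.0, 80.0, 83.0], 0.95)]
knife [([310.0, 174.0, 41.0, 100.0], 0.92), ([330.0, 312.0, 40.0, 38.0], 0.16)]
{'camera_matrix': array([[371.64829954,   0.        , 316.22010837],
       [  0.        , 371.64829954, 238.20636789],
       [  0.        ,   0.        ,   1.        ]]), 'hand_eye': array([[ 3.95380705e-04, -2.87028261e-01,  9.57922033e-01,
        -1.43343431e-01],
       [ 9.99999441e-01,  1.05269764e-03, -9.73216065e-05,
         1.99800050e-04],
       [-9.80468211e-04,  9.57921536e-01,  2.87028517e-01,
        -8.03319480e-02],
       [ 0.00000000e+00,  0.00000000e+00,  0.00000000e+00,
         1.00000000e+00]])}
```

View pics/scene0.png

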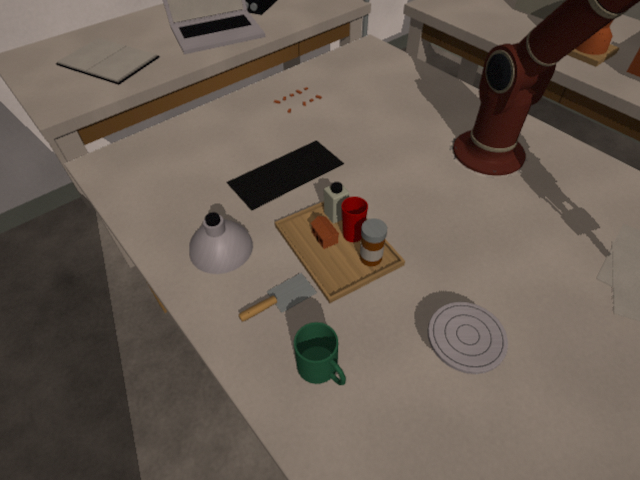

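View pics/top0.png

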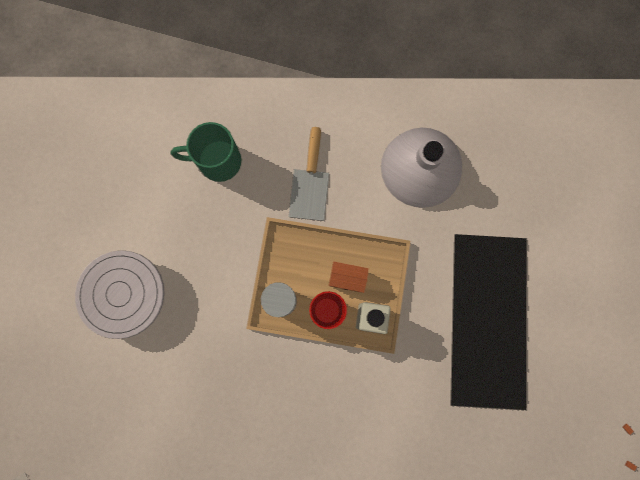

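```bash
python3 - <<'E'
from h import *
print(state()["time_s"])
for n in ["top","scene"]:
    d=np.load(f"{n}0.npy"); print(n,(d>0).mean())
    P=cloud(n,d).reshape(-1,3)[(d>0).ravel()]
    np.save(f"P{n}.npy",P)
    # height map of region
    for lo,hi in [(0.09,0.115),(0.07,0.09),(0.02,0.052)]:
        m=(P[:,2]>lo)&(P[:,2]<hi)
        H=np.zeros((480,480),np.uint8)
        ix=((P[m,0]-0.2)*1000).astype(int)//2; iy=((P[m,1]+0.5)*1000).astype(int)//2
        ok=(ix>=0)&(ix<480)&(iy>=0)&(iy<480); H[ix[ok],iy[ok]]=255
        H=cv2.morphologyEx(H,cv2.MORPH_CLOSE,np.ones((3,3)))
        k,l,s,c=cv2.connectedComponentsWithStats(H)
        for i in range(1,k):
            if s[i,4]>40: print(lo,"x",0.2+.002*s[i,1],0.2+.002*(s[i,1]+s[i,3]),"y",-.5+.002*s[i,0],-.5+.002*(s[i,0]+s[i,2]),"area",s[i,4])
E
```

```text
1.1
top 0.9958170572916667
0.09 x 0.47200000000000003 0.522 y -0.11599999999999999 -0.064 area 509
0.09 x 0.48000000000000004 0.54 y -0.045999999999999985 0.016000000000000014 area 199
0.09 x 0.498 0.552 y 0.03600000000000003 0.08999999999999997 area 602
0.09 x 0.742 0.8240000000000001 y 0.14200000000000002 0.22199999999999998 area 279
0.09 x 0.748 0.794 y -0.21199999999999997 -0.16599999999999998 area 397
0.07 x 0.47200000000000003 0.524 y -0.11599999999999999 -0.066 area 226
0.07 x 0.48400000000000004 0.536 y -0.04199999999999998 0.01200000000000001 area 90
0.07 x 0.742 0.794 y 0.14200000000000002 0.21199999999999997 area 66
0.07 x 0.748 0.782 y -0.20400000000000001 -0.16599999999999998 area 50
0.07 x 0.764 0.8220000000000001 y 0.15400000000000003 0.252 area 154
0.02 x 0.462 0.6120000000000001 y 0.262 0.41400000000000003 area 4406
0.02 x 0.48600000000000004 0.534 y -0.03799999999999998 0.010000000000000009 area 88
0.02 x 0.54 0.5940000000000001 y -0.08599999999999997 -0.016000000000000014 area 657
0.02 x 0.7 0.8400000000000001 y -0.26 -0.118 area 2179
0.02 x 0.742 0.796 y 0.1420000
[... 1065 characters left out ...]
.07 x 0.77 0.8260000000000001 y 0.16200000000000003 0.252 area 148
0.02 x 0.464 0.6160000000000001 y 0.26 0.41200000000000003 area 4412
0.02 x 0.502 0.528 y -0.11399999999999999 -0.068 area 61
0.02 x 0.508 0.54 y -0.033999999999999975 0.010000000000000009 area 74
0.02 x 0.514 0.556 y 0.04600000000000004 0.08999999999999997 area 72
0.02 x 0.542 0.5980000000000001 y -0.08999999999999997 -0.020000000000000018 area 506
0.02 x 0.706 0.8460000000000001 y -0.244 -0.12 area 1436
0.02 x 0.748 0.806 y 0.14200000000000002 0.19400000000000006 area 69
0.02 x 0.762 0.8480000000000001 y -0.0020000000000000018 0.018000000000000016 area 162
0.02 x 0.776 0.8280000000000001 y 0.16200000000000003 0.258 area 141
```

The scene view shows the jar, tumbler and flask in a row in the tray, with the house behind the tumbler and flask. The mat is to the right (top view cols 452–526) and the turntable is to the left (centre about 120,294). In the top view the jar is at (279,300), the tumbler at (328,310), the flask at (375,318) and the house at (349,277). In the scene view the network's best "tumbler" hit was actually the spatula, and its jar search found nothing. Next I'll fit positions from both depth views.

```bash
python3 - <<'E'
from h import *
from scipy.optimize import least_squares
from scipy.spatial.transform import Rotation as Ro
import itertools
def circ(Q,r):
    # min enclosing on hull points
    f=least_squares(lambda p:np.maximum(np.hypot(*(Q-p).T)-r,0),Q.mean(0)); return f.x
S=state(); M=Ro.from_euler("xyz",S["tool_rot"],degrees=True).as_matrix(); print("tool x",M[:,0].round(3),"jaw y",M[:,1].round(3), "jaw ang",np.degrees(np.arctan2(M[1,1],M[0,1])))
for n in ["top","scene"]:
    P=np.load(f"P{n}.npy")
    def box(x0,x1,y0,y1,z0,z1): 
        m=(P[:,0]>x0)&(P[:,0]<x1)&(P[:,1]>y0)&(P[:,1]<y1)&(P[:,2]>z0)&(P[:,2]<z1); return P[m]
    print(n,"table z",np.median(box(.45,.6,.12,.22,-.02,.02)[:,2]).round(4))
    tray=box(.56,.64,.0,.06,-.01,.03); print(" tray floor",np.median(tray[:,2]).round(4))
    for o,b in {"jar":(.48,.57,.02,.11),"tumbler":(.47,.55,-.055,.025),"flask":(.46,.535,-.13,-.058),"house":(.53,.61,-.1,-.005)}.items():
        Q=box(*b,0.03,0.13); z=np.percentile(Q[:,2],98)
        T=Q[Q[:,2]>z-(0.006 if o!="house" else 0.2)]
        (cx,cy),r=cv2.minEnclosingCircle(T[:,:2].astype(np.float32))
        (rx,ry),wh,a=cv2.minAreaRect((T[:,:2]*1000).astype(np.float32))
        print(" ",o,"ztop",z.round(4),"circle",round(cx,4),round(cy,4),round(r,4),"rect",round(rx),round(ry),np.round(wh),round(a,1))
        if o=="flask":
            T=Q[(Q[:,2]>0.083)&(Q[:,2]<0.096)];(rx,ry),wh,a=cv2.minAreaRect((T[:,:2]*1000).astype(np.float32)); print("   body top",np.median(T[:,2]).round(4),round(rx),round(ry),np.round(wh),round(a,1))
    Q=box(.4,.66,.23,.45,.035,.055);(cx,cy),r=cv2.minEnclosingCircle(Q[:,:2].astype(np.float32));print("  wheel",np.median(Q[:,2]).round(4),round(cx,4),round(cy,4),round(r,4))
    # mat, tray by colour
    img=cv2.imread(f"pics/{n}0.png"); d=np.load(f"{n}0.npy"); C=cloud(n,d)
    m=(img.max(2)<30)&(C[...,2]<.03)&(d>0)&(C[...,0]>.1)&(C[...,0]<.6)&(C[...,1]<-.2)&(C[...,1]>-.5)
    m=cv2.morphologyEx(m.astype(np.uint8),cv2.MORPH_OPEN,np.ones((5,5)))>0
    Q=C[m]; (rx,ry),wh,a=cv2.minAreaRect((Q[:,:2]*1000).astype(np.float32)); print("  mat",np.median(Q[:,2]).round(4),round(rx),round(ry),np.round(wh),round(a,1))
    Q=box(.4,.68,-.16,.13,.012,.02);(rx,ry),wh,a=cv2.minAreaRect((Q[:,:2]*1000).astype(np.float32)); print("  trayrim",round(rx),round(ry),np.round(wh),round(a,1))
E
```

```text
tool x [-0. -0. -1.] jaw y [ 0.319  0.948 -0.   ] jaw ang 71.3901555263784
top table z -0.0003
 tray floor 0.0055
  jar ztop 0.1136 circle 0.5257 0.0639 0.0273 rect 526 64 [52. 52.] 0.1
  tumbler ztop 0.1081 circle 0.5099 -0.0148 0.0298 rect 510 -15 [59. 58.] 89.9
  flask ztop 0.1077 circle 0.4975 -0.0905 0.0138 rect 497 -90 [27. 26.] 44.4
   body top 0.0913 497 -90 [46. 46.] 81.5
  house ztop 0.1053 circle 0.5558 -0.0447 0.0472 rect 556 -45 [69. 66.] 78.8
  wheel 0.045 0.5372 0.3389 0.0756
  mat nan 0 0 [0. 0.] 0.0
  trayrim 556 -19 [260. 200.] 80.6
scene table z 0.0007
 tray floor 0.0068
  jar ztop 0.1135 circle 0.5291 0.0611 0.0285 rect 529 62 [54. 55.] 8.7
  tumbler ztop 0.1073 circle 0.5122 -0.0167 0.031 rect 513 -17 [59. 60.] 1.2
  flask ztop 0.1076 circle 0.5005 -0.0929 0.0156 rect 501 -93 [29. 24.] 75.0
   body top 0.0915 502 -92 [48. 46.] 83.3
  house ztop 0.1059 circle 0.5586 -0.0469 0.0475 rect 560 -47 [74. 66.] 79.6
  wheel 0.0459 0.5395 0.3365 0.0759
  mat 0.0049 476 -301 [130. 253.] 86.4
  trayrim 558 -22 [263. 202.] 80.6
  return _methods._mean(a, axis=axis, dtype=dtype,
  ret = ret.dtype.type(ret / rcount)
```

```bash
python3 - <<'E'
from h import *
for n in ["top","scene"]:
    img=cv2.imread(f"pics/{n}0.png"); d=np.load(f"{n}0.npy"); C=cloud(n,d)
    g=img.max(2)
    m=(g<60)&(np.abs(C[...,2])<.015)&(C[...,1]<-.2)&(C[...,1]>-.5)&(C[...,0]<.75)&(C[...,0]>.1)
    m=cv2.morphologyEx(m.astype(np.uint8),cv2.MORPH_OPEN,np.ones((7,7)))
    k,l,s,c=cv2.connectedComponentsWithStats(m); i=1+s[1:,4].argmax(); Q=C[l==i]
    (rx,ry),wh,a=cv2.minAreaRect((Q[:,:2]*1000).astype(np.float32)); print(n,"mat",np.median(Q[:,2]).round(4),round(rx),round(ry),np.round(wh),round(a,1))
    hsv=cv2.cvtColor(img,cv2.COLOR_BGR2HSV); h=hsv[...,0]
    m=(h<12)&(hsv[...,1]>120)&(C[...,2]>.03)&(C[...,2]<.06)&(C[...,0]>.54)&(C[...,0]<.61)&(abs(C[...,1]+.05)<.06)
    Q=C[m]; (rx,ry),wh,a=cv2.minAreaRect((Q[:,:2]*1000).astype(np.float32)); print(n,"house",np.percentile(Q[:,2],98).round(4),round(rx,1),round(ry,1),np.round(wh),round(a,1))
    R=Q[Q[:,2]>.050]; print(" ridge",R.mean(0).round(4), np.percentile(R[:,1],[1,99]).round(3))
E
```

```text
top mat 0.0037 494 -302 [130. 299.] 86.8
top house 0.0551 566.8 -51.7 [61. 42.] 79.4
 ridge [ 0.5668 -0.0517  0.0525] [-0.081 -0.022]
scene mat 0.0049 499 -303 [132. 299.] 86.5
scene house 0.0567 562.6 -49.4 [66. 59.] 78.2
 ridge [ 0.5716 -0.0516  0.0532] [-0.081 -0.02 ]
```

Request:
{"op": "servo_tool", "data": {
  "steps": [
    [[0.03, -0.04, 0, -1, 0.093], [0.03, -0.04, 0, -1, 0.093], [0.03, -0.04, 0, -1, 0.093], [0.03, -0.04, 0, -1, 0.093], [0.03, -0.04, 0, -1, 0.093], [0.03, -0.04, 0, -1, 0.093], [0.03, -0.04, 0, -1, 0.093], [0.03, -0.04, 0, -1, 0.093]]
  ],
  "grip_force": 20
}}

```text
time_s: 2.1
tcp_pos: [0.4494, 0.2908, 0.2416]
tool_rot: [123.8, 89.6, 64.6]
wrist_force: [0.2, 0.1, 0.3]
grip_width: 0.999
```

Request:
{"op": "servo_tool", "data": {
  "steps": [
    [[0.006, -0.048, -0.008, -1, 0.093], [0.006, -0.048, -0.008, -1, 0.093], [0.006, -0.048, -0.008, -1, 0.093], [0.006, -0.048, -0.008, -1, 0.093], [0.006, -0.048, -0.008, -1, 0.093], [0.006, -0.048, -0.008, -1, 0.093], [0.006, -0.048, 0, -1, 0.093], [0.006, -0.048, 0, -1, 0.093]]
  ]
}}

```text
time_s: 3.1
tcp_pos: [0.5025, -0.1044, 0.1947]
tool_rot: [106.6, 89.0, 6.0]
wrist_force: [0.7, 0.3, 0.4]
grip_width: 0.995
```

```bash
cat >> h.py <<'E'
from scipy.spatial.transform import Rotation as Ro
def st():
    S=state(); M=Ro.from_euler("xyz",S["tool_rot"],degrees=True).as_matrix()
    return S,M
def show():
    S,M=st(); print("t",round(S["time_s"],2),"tcp",S["tcp_pos"].round(4),"jaw",np.degrees(np.arctan2(M[1,1],M[0,1])).round(1),"x",M[:,0].round(3),"F",S["wrist_force"].round(1),"grip mm",round(S["grip_width"]*93,1),"j",S["joints"].round(0)); return S,M
def wpix(S,M,X):
    c=camera_params("wrist"); H=np.array(c["hand_eye"]);K=np.array(c["camera_matrix"])
    p=M.T@(np.asarray(X)-S["tcp_pos"]); q=H[:3,:3].T@(p-H[:3,3])
    th=np.arctan2(np.hypot(q[0],q[1]),q[2]); ph=np.arctan2(q[1],q[0]); r=K[0,0]*th
    return K[0,2]+r*np.cos(ph),K[1,2]+r*np.sin(ph)
E
python3 - <<'E'
from h import *
S,M=show()
p,d=snapshot("wrist")
for o,X in {"flask":(.499,-.0915,.106),"tum":(.511,-.016,.106),"jar":(.5275,.0625,.111),"house":(.569,-.0515,.054)}.items():
    u,v=wpix(S,M,X); print(o,u,v)
    if 0<=u<640 and 0<=v<480: cv2.drawMarker(p,(int(u),int(v)),(0,255,255),0,10)
cv2.imwrite("pics/w1.png",p)
E
```

```text
t 3.1 tcp [ 0.5025 -0.1044  0.1947] jaw -10.6 x [ 0.018  0.002 -1.   ] F [0.7 0.3 0.4] grip mm 92.5 j [ -7.  27.  24. 109. -15.  46.  15.]
flask 305.2185599345675 236.90974418058877
tum 301.34593045943166 117.65190679892713
jar 304.4791583770881 -6.911685055507007
house 385.56572349651356 152.84947512969353
```

View pics/w1.png

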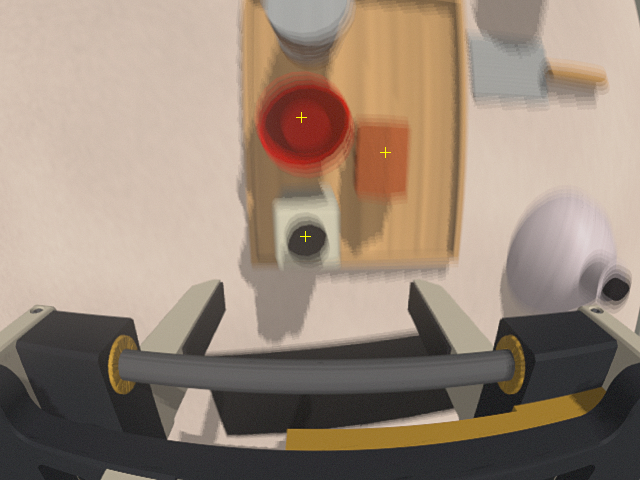

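Request:
{"op": "servo_tool", "data": {
  "steps": [
    [[-0.003, 0.013, 0, 0.2, 0.093], [0, 0, -0.02, 0, 0.093], [0, 0, -0.02, 0, 0.093], [0, 0, -0.02, 0, 0.093], [0, 0, 0, 0, 0.093], [0, 0, 0, 0, 0.093], [0, 0, 0, 0, 0.093], [0, 0, 0, 0, 0.093]]
  ]
}}

```text
time_s: 4.15
tcp_pos: [0.5014, -0.0921, 0.1369]
tool_rot: [97.4, 88.5, -2.1]
wrist_force: [0.2, -0.7, -0.2]
grip_width: 0.999
```

```bash
python3 - <<'E'
from h import *
S,M=show()
p,d=snapshot("wrist")
for o,X in {"flask":(.499,-.0915,.106),"tum":(.511,-.016,.106),"jar":(.5275,.0625,.111),"house":(.569,-.0515,.054)}.items():
    u,v=wpix(S,M,X); print(o,u,v)
    if 0<=u<640 and 0<=v<480: cv2.drawMarker(p,(int(u),int(v)),(0,255,255),0,10)
cv2.imwrite("pics/w2.png",p)
E
```

```text
t 4.15 tcp [ 0.5014 -0.0921  0.1369] jaw -9.5 x [ 0.026 -0.001 -1.   ] F [ 0.2 -0.7 -0.2] grip mm 92.9 j [ -6.  32.  21. 113. -18.  37.  17.]
flask 310.16278354215905 290.3206901696685
tum 308.1747477164948 137.9611209589744
jar 315.62184758924366 -27.270370871919084
house 408.44760587967977 178.81282912769282
```

View pics/w2.png

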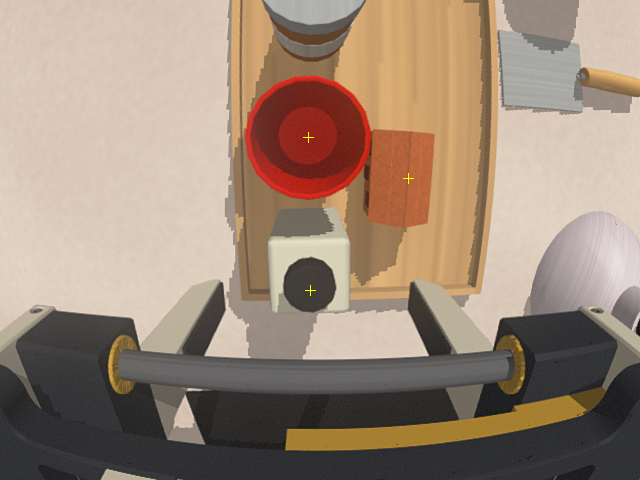

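The wrist view confirms the fits: the flask cap is at (309,284), the tumbler at (308,137) and the house at (405,178), all within about 3 mm of the projected markers. I'll descend and grasp the flask.

Request:
{"op": "servo_tool", "data": {
  "steps": [
    [[-0.002, 0.003, -0.017, 0, 0.093], [0, 0, -0.017, 0, 0.093], [0, 0, -0.014, 0, 0.093], [0, 0, 0, 0, 0.093], [0, 0, 0, 0, 0.04], [0, 0, 0, 0, 0.03], [0, 0, 0, 0, 0.03], [0, 0, 0, 0, 0.03]]
  ]
}}

```text
time_s: 5.2
tcp_pos: [0.5018, -0.0901, 0.0905]
tool_rot: [95.8, 88.1, -3.8]
wrist_force: [-0.4, 0.2, 0.5]
grip_width: 0.619
```

```bash
python3 - <<'E'
from h import *
show()
E
```

```text
t 5.2 tcp [ 0.5018 -0.0901  0.0905] jaw -9.6 x [ 0.034 -0.002 -0.999] F [-0.4  0.2  0.5] grip mm 57.6 j [ -4.  36.  18. 116. -21.  30.  19.]
```

Request:
{"op": "servo_tool", "data": {
  "steps": [
    [[-0.001, 0, -0.004, 0, 0.05], [0, 0, -0.001, 0, 0.03], [0, 0, 0, 0, 0.03], [0, 0, 0, 0, 0.03], [0, 0, 0, 0, 0.03], [0, 0, 0, 0, 0.03], [0, 0, 0, 0, 0.03], [0, 0, 0, 0, 0.03]]
  ]
}}

```text
time_s: 6.2
tcp_pos: [0.4994, -0.0898, 0.0854]
tool_rot: [97.7, 88.2, -1.9]
wrist_force: [-0.5, 0.9, 0.4]
grip_width: 0.499
```

```bash
python3 - <<'E'
from h import *
show()
E
```

```text
t 6.2 tcp [ 0.4994 -0.0898  0.0854] jaw -9.6 x [ 0.031 -0.001 -1.   ] F [-0.5  0.9  0.4] grip mm 46.5 j [ -4.  36.  17. 116. -22.  29.  20.]
```

Request:
{"op": "servo_tool", "data": {
  "steps": [
    [[0, 0, 0.02, 0, 0.03], [0, 0, 0.025, 0, 0.03], [0, -0.02, 0.01, 0, 0.03], [-0.001, -0.035, 0, 0, 0.03], [-0.001, -0.04, 0, 0, 0.03], [-0.001, -0.04, 0, 0, 0.03], [-0.001, -0.04, 0, 0, 0.03], [-0.001, -0.035, 0, 0, 0.03]]
  ]
}}

```text
time_s: 7.2
tcp_pos: [0.4907, -0.3097, 0.1367]
tool_rot: [92.3, 88.6, -7.1]
wrist_force: [0.4, -0.6, -2.4]
grip_width: 0.501
```

```bash
python3 - <<'E'
from h import *
show()
E
```

```text
t 7.2 tcp [ 0.4907 -0.3097  0.1367] jaw -9.4 x [ 0.025 -0.003 -1.   ] F [ 0.4 -0.6 -2.4] grip mm 46.6 j [ 18.  37.  19. 102. -17.  43.  37.]
```

Request:
{"op": "servo_tool", "data": {
  "steps": [
    [[0.003, -0.02, 0, 0, 0.03], [0, 0, -0.012, 0, 0.03], [0, 0, -0.015, 0, 0.03], [0, 0, -0.01, 0, 0.03], [0, 0, -0.006, 0, 0.03], [0, 0, 0, 0, 0.03], [0, 0, 0, 0, 0.03], [0, 0, 0, 0, 0.03]]
  ]
}}

```text
time_s: 8.2
tcp_pos: [0.4893, -0.3332, 0.0872]
tool_rot: [93.0, 88.9, -6.7]
wrist_force: [0.5, -0.6, -2.7]
grip_width: 0.501
```

```bash
python3 - <<'E'
from h import *
show()
E
```

```text
t 8.2 tcp [ 0.4893 -0.3332  0.0872] jaw -9.7 x [ 0.019 -0.002 -1.   ] F [ 0.5 -0.6 -2.7] grip mm 46.6 j [ 22.  41.  17. 102. -19.  39.  40.]
```

Request:
{"op": "servo_tool", "data": {
  "steps": [
    [[0, 0, -0.0025, 0, 0.03], [0, 0, -0.001, 0, 0.03], [0, 0, 0, 0, 0.03], [0, 0, 0, 0, 0.06], [0, 0, 0, 0, 0.075], [0, 0, 0, 0, 0.08], [0, 0, 0, 0, 0.08], [0, 0, 0, 0, 0.08]]
  ]
}}

```text
time_s: 9.2
tcp_pos: [0.4907, -0.3347, 0.0858]
tool_rot: [86.5, 88.6, -13.2]
wrist_force: [-0.4, -0.5, 0.2]
grip_width: 0.857
```

```bash
python3 - <<'E'
from h import *
show()
E
```

```text
t 9.2 tcp [ 0.4907 -0.3347  0.0858] jaw -9.7 x [ 0.023 -0.005 -1.   ] F [-0.4 -0.5  0.2] grip mm 79.7 j [ 22.  41.  17. 102. -19.  38.  40.]
```

Request:
{"op": "servo_tool", "data": {
  "steps": [
    [[0, 0, 0.03, 0, 0.08], [0, 0, 0.035, 0, 0.09], [0.003, 0.03, 0.01, 0, 0.093], [0.003, 0.05, 0, 0, 0.093], [0.004, 0.055, 0, 0, 0.093], [0.004, 0.055, 0, 0, 0.093], [0.003, 0.055, 0, 0, 0.093], [0.003, 0.04, 0, 0, 0.093]]
  ]
}}

```text
time_s: 10.2
tcp_pos: [0.51, -0.0465, 0.1642]
tool_rot: [81.7, 88.4, -18.6]
wrist_force: [-0.6, 0.4, 0.4]
grip_width: 0.998
```

```bash
python3 - <<'E'
from h import *
show()
E
```

```text
t 10.2 tcp [ 0.51   -0.0465  0.1642] jaw -10.3 x [ 0.027 -0.009 -1.   ] F [-0.6  0.4  0.4] grip mm 92.9 j [-13.  30.  23. 111. -16.  41.   9.]
```

Request:
{"op": "servo_tool", "data": {
  "steps": [
    [[0, 0.025, 0, 0.1, 0.093], [0, 0, -0.01, 0, 0.093], [0, 0, -0.02, 0, 0.093], [0, 0, -0.02, 0, 0.093], [0, 0, -0.015, 0, 0.093], [0, 0, -0.004, 0, 0.093], [0, 0, 0, 0, 0.09], [0, 0, 0, 0, 0.085]]
  ]
}}

```text
time_s: 11.2
tcp_pos: [0.5099, -0.0258, 0.092]
tool_rot: [75.2, 88.2, -24.7]
wrist_force: [0.1, 0.7, 1.0]
grip_width: 0.928
```

```bash
python3 - <<'E'
from h import *
S,M=show()
p,d=snapshot("wrist")
for o,X in {"tum":(.511,-.016,.106),"jar":(.5275,.0625,.111),"house":(.569,-.0515,.054)}.items():
    u,v=wpix(S,M,X); print(o,u,v)
    if 0<=u<640 and 0<=v<480: cv2.drawMarker(p,(int(u),int(v)),(0,255,255),0,10)
cv2.imwrite("pics/w3.png",p)
E
```

```text
t 11.2 tcp [ 0.5099 -0.0258  0.092 ] jaw -9.9 x [ 0.029 -0.013 -1.   ] F [0.1 0.7 1. ] grip mm 86.3 j [-12.  36.  19. 115. -20.  30.  10.]
tum 316.10488179890416 315.5552647839871
jar 325.0871312504077 101.26635719698123
house 424.4888349620609 305.7865766561504
```

View pics/w3.png

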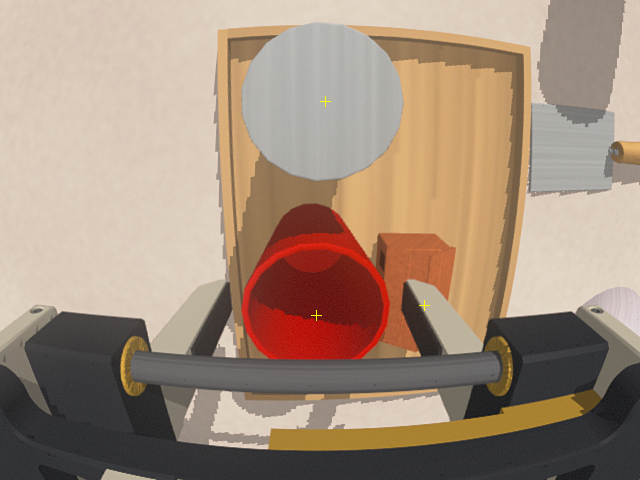

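The jar lid is at (323,101), right on its marker. The tumbler rim centre is at (316,305), so I'm about 11 mm short in y. I'll correct that and grip.

Request:
{"op": "servo_tool", "data": {
  "steps": [
    [[0.001, 0.008, 0, 0, 0.085], [0, 0.004, -0.004, 0, 0.085], [0, 0, -0.002, 0, 0.085], [0, 0, 0, 0, 0.06], [0, 0, 0, 0, 0.045], [0, 0, 0, 0, 0.045], [0, 0, 0, 0, 0.045], [0, 0, 0, 0, 0.045]]
  ]
}}

```text
time_s: 12.25
tcp_pos: [0.5116, -0.0124, 0.0866]
tool_rot: [77.3, 88.1, -22.6]
wrist_force: [0.5, 0.4, -0.7]
grip_width: 0.628
```

```bash
python3 - <<'E'
from h import *
show()
E
```

```text
t 12.25 tcp [ 0.5116 -0.0124  0.0866] jaw -9.9 x [ 0.031 -0.013 -0.999] F [ 0.5  0.4 -0.7] grip mm 58.4 j [-14.  36.  18. 115. -21.  30.   9.]
```

Request:
{"op": "servo_tool", "data": {
  "steps": [
    [[0, 0, 0.02, 0, 0.045], [0, 0, 0.025, 0, 0.045], [-0.006, -0.02, 0.01, 0, 0.045], [-0.012, -0.035, 0, 0, 0.045], [-0.015, -0.04, 0, 0, 0.045], [-0.015, -0.04, 0, 0, 0.045], [-0.015, -0.04, 0, 0, 0.045], [-0.012, -0.035, 0, 0, 0.045]]
  ]
}}

```text
time_s: 13.25
tcp_pos: [0.4288, -0.2323, 0.1411]
tool_rot: [69.4, 88.3, -30.4]
wrist_force: [-0.0, 0.5, -1.2]
grip_width: 0.628
```

```bash
python3 - <<'E'
from h import *
show()
E
```

```text
t 13.25 tcp [ 0.4288 -0.2323  0.1411] jaw -9.8 x [ 0.026 -0.015 -1.   ] F [-0.   0.5 -1.2] grip mm 58.4 j [ 12.  29.  19. 116. -17.  35.  33.]
```

Request:
{"op": "servo_tool", "data": {
  "steps": [
    [[0.004, -0.024, 0, 0, 0.045], [0, 0, -0.012, 0, 0.045], [0, 0, -0.018, 0, 0.045], [0, 0, -0.012, 0, 0.045], [0, 0, -0.006, 0, 0.045], [0, 0, 0, 0, 0.045], [0, 0, 0, 0, 0.045], [0, 0, 0, 0, 0.045]]
  ]
}}

```text
time_s: 14.25
tcp_pos: [0.4254, -0.2593, 0.089]
tool_rot: [65.6, 88.7, -34.7]
wrist_force: [0.6, 0.3, -1.0]
grip_width: 0.629
```

```bash
python3 - <<'E'
from h import *
show()
E
```

```text
t 14.25 tcp [ 0.4254 -0.2593  0.089 ] jaw -10.3 x [ 0.019 -0.013 -1.   ] F [ 0.6  0.3 -1. ] grip mm 58.5 j [ 18.  35.  16. 117. -19.  29.  38.]
```

Request:
{"op": "servo_tool", "data": {
  "steps": [
    [[0.002, -0.005, -0.001, 0, 0.045], [0, 0, -0.002, 0, 0.045], [0, 0, -0.001, 0, 0.045], [0, 0, 0, 0, 0.045], [0, 0, 0, 0, 0.07], [0, 0, 0, 0, 0.085], [0, 0, 0, 0, 0.09], [0, 0, 0, 0, 0.09]]
  ]
}}

```text
time_s: 15.25
tcp_pos: [0.4282, -0.2651, 0.0857]
tool_rot: [65.9, 88.5, -34.4]
wrist_force: [-0.3, -1.4, 0.2]
grip_width: 0.956
```

```bash
python3 - <<'E'
from h import *
show()
E
```

```text
t 15.25 tcp [ 0.4282 -0.2651  0.0857] jaw -10.3 x [ 0.021 -0.015 -1.   ] F [-0.3 -1.4  0.2] grip mm 88.9 j [ 18.  36.  16. 116. -19.  29.  38.]
```

Request:
{"op": "servo_tool", "data": {
  "steps": [
    [[0, 0, 0.03, 0, 0.093], [0, 0, 0.035, 0, 0.093], [0.01, 0.03, 0.01, 0.1, 0.093], [0.017, 0.055, 0, 0, 0.093], [0.018, 0.06, 0, 0, 0.093], [0.018, 0.06, 0, 0, 0.093], [0.017, 0.055, 0, 0, 0.093], [0.012, 0.04, 0, 0, 0.093]]
  ]
}}

```text
time_s: 16.25
tcp_pos: [0.5212, 0.0382, 0.1645]
tool_rot: [66.4, 88.2, -34.1]
wrist_force: [0.6, -1.0, -0.9]
grip_width: 1.003
```

```bash
python3 - <<'E'
from h import *
show()
E
```

```text
t 16.25 tcp [0.5212 0.0382 0.1645] jaw -10.4 x [ 0.026 -0.018 -0.999] F [ 0.6 -1.  -0.9] grip mm 93.3 j [-23.  30.  23. 110. -16.  42.  -1.]
```

Request:
{"op": "servo_tool", "data": {
  "steps": [
    [[0.005, 0.022, 0, 0.1, 0.093], [0, 0.006, -0.01, 0, 0.093], [0, 0, -0.02, 0, 0.093], [0, 0, -0.02, 0, 0.093], [0, 0, -0.015, 0, 0.093], [0, 0, -0.006, 0, 0.093], [0, 0, 0, 0, 0.09], [0, 0, 0, 0, 0.085]]
  ]
}}

```text
time_s: 17.25
tcp_pos: [0.5253, 0.0669, 0.0897]
tool_rot: [63.4, 88.2, -36.5]
wrist_force: [-0.4, -0.5, 0.2]
grip_width: 0.925
```

```bash
python3 - <<'E'
from h import *
S,M=show()
p,d=snapshot("wrist")
for o,X in {"jar":(.5275,.0625,.111),"house":(.569,-.0515,.054)}.items():
    u,v=wpix(S,M,X); print(o,u,v)
    if 0<=u<640 and 0<=v<480: cv2.drawMarker(p,(int(u),int(v)),(0,255,255),0,10)
cv2.imwrite("pics/w4.png",p)
E
```

```text
t 17.25 tcp [0.5253 0.0669 0.0897] jaw -9.8 x [ 0.025 -0.019 -1.   ] F [-0.4 -0.5  0.2] grip mm 86.0 j [-23.  37.  19. 112. -20.  32.  -1.]
jar 325.58766883907776 354.88875791077584
house 406.62355241980583 424.8690795432969
```

View pics/w4.png

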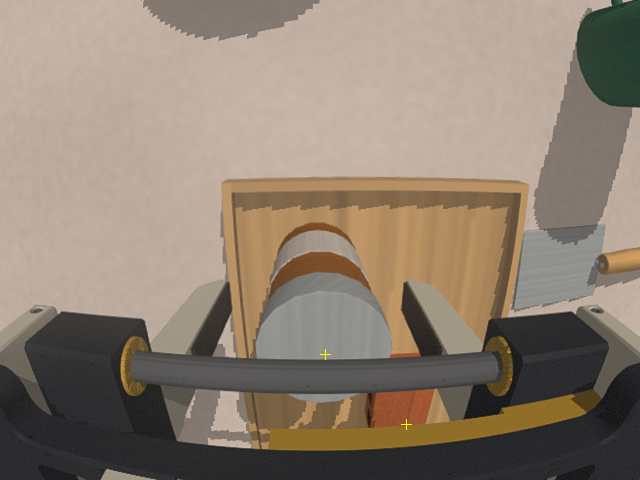

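The jar lid centre is at about (324,342), which puts the jar near y = 0.066, in line with the fingers at cols 225–410. I'll close on it.

Request:
{"op": "servo_tool", "data": {
  "steps": [
    [[0.001, -0.001, -0.003, 0, 0.085], [0, 0, 0, 0, 0.07], [0, 0, 0, 0, 0.05], [0, 0, 0, 0, 0.04], [0, 0, 0, 0, 0.04], [0, 0, 0, 0, 0.04], [0, 0, 0, 0, 0.04], [0, 0, 0, 0, 0.04]]
  ]
}}

```text
time_s: 18.3
tcp_pos: [0.5273, 0.0662, 0.0878]
tool_rot: [67.2, 88.1, -32.6]
wrist_force: [-0.5, -0.2, 0.4]
grip_width: 0.586
```

```bash
python3 - <<'E'
from h import *
show()
E
```

```text
t 18.3 tcp [0.5273 0.0662 0.0878] jaw -9.8 x [ 0.028 -0.018 -0.999] F [-0.5 -0.2  0.4] grip mm 54.5 j [-23.  38.  19. 112. -20.  32.  -0.]
```

Request:
{"op": "servo_tool", "data": {
  "steps": [
    [[0, 0, 0.025, 0, 0.04], [0, 0, 0.03, 0, 0.04], [0, -0.02, 0.02, 0, 0.04], [0, -0.04, 0, 0, 0.04], [0, -0.05, 0, 0, 0.04], [0.006, -0.05, 0, 0, 0.04], [0.01, -0.05, 0, 0, 0.04], [0.01, -0.045, 0, 0, 0.04]]
  ]
}}

```text
time_s: 19.3
tcp_pos: [0.5472, -0.1876, 0.1596]
tool_rot: [56.2, 88.9, -42.9]
wrist_force: [1.0, 0.4, -2.3]
grip_width: 0.585
```

```bash
python3 - <<'E'
from h import *
show()
E
```

```text
t 19.3 tcp [ 0.5472 -0.1876  0.1596] jaw -9.0 x [ 0.014 -0.013 -1.   ] F [ 1.   0.4 -2.3] grip mm 54.4 j [  3.  35.  21. 101. -16.  46.  23.]
```

Request:
{"op": "servo_tool", "data": {
  "steps": [
    [[0.01, -0.045, 0, 0, 0.04], [0.006, -0.033, 0, 0, 0.04], [0, 0, -0.015, 0, 0.04], [0, 0, -0.02, 0, 0.04], [0, 0, -0.02, 0, 0.04], [0, 0, -0.01, 0, 0.04], [0, 0, 0, 0, 0.04], [0, 0, 0, 0, 0.04]]
  ]
}}

```text
time_s: 20.3
tcp_pos: [0.5582, -0.2666, 0.0863]
tool_rot: [22.5, 89.6, -76.7]
wrist_force: [0.2, -0.5, -3.3]
grip_width: 0.59
```

```bash
python3 - <<'E'
from h import *
show()
E
```

```text
t 20.3 tcp [ 0.5582 -0.2666  0.0863] jaw -9.3 x [ 0.001 -0.006 -1.   ] F [ 0.2 -0.5 -3.3] grip mm 54.8 j [ 13.  44.  18.  97. -18.  42.  30.]
```

Request:
{"op": "servo_tool", "data": {
  "steps": [
    [[0.003, -0.005, 0, 0, 0.04], [0, 0, -0.001, 0, 0.04], [0, 0, 0, 0, 0.04], [0, 0, 0, 0, 0.06], [0, 0, 0, 0, 0.07], [0, 0, 0, 0, 0.08], [0, 0, 0, 0, 0.08], [0, 0, 0, 0, 0.08]]
  ]
}}

```text
time_s: 21.3
tcp_pos: [0.5637, -0.2733, 0.0888]
tool_rot: [50.1, 89.3, -49.2]
wrist_force: [0.3, -0.2, 0.2]
grip_width: 0.859
```

```bash
python3 - <<'E'
from h import *
show()
E
```

```text
t 21.3 tcp [ 0.5637 -0.2733  0.0888] jaw -9.3 x [ 0.008 -0.009 -1.   ] F [ 0.3 -0.2  0.2] grip mm 79.8 j [ 13.  44.  18.  96. -18.  43.  30.]
```

Request:
{"op": "servo_tool", "data": {
  "steps": [
    [[0, 0, 0.03, 0, 0.09], [0, 0, 0.035, 0, 0.093], [0, 0.03, 0.01, -0.1, 0.093], [0, 0.05, 0, -0.1, 0.093], [0.001, 0.05, 0, -0.1, 0.093], [0.001, 0.045, 0, 0, 0.093], [0.001, 0.03, 0, 0, 0.093], [0.001, 0, 0, 0, 0.093]]
  ]
}}

```text
time_s: 22.3
tcp_pos: [0.5666, -0.0632, 0.1665]
tool_rot: [54.2, 89.2, -46.7]
wrist_force: [0.5, -0.4, -0.7]
grip_width: 1.002
```

```bash
python3 - <<'E'
from h import *
S,M=show()
p,d=snapshot("wrist")
for o,X in {"house":(.569,-.0515,.054)}.items():
    u,v=wpix(S,M,X); print(o,u,v)
    if 0<=u<640 and 0<=v<480: cv2.drawMarker(p,(int(u),int(v)),(0,255,255),0,10)
cv2.imwrite("pics/w5.png",p)
p,d=snapshot("top"); cv2.imwrite("pics/top1.png",p);np.save("top1.npy",d)
C=cloud("top",d)
for o,(x,y) in {"flask":(.49,-.334),"tumbler":(.428,-.265),"jar":(.563,-.272)}.items():
    m=(abs(C[...,0]-x)<.04)&(abs(C[...,1]-y)<.033)&(C[...,2]>.095)&(C[...,2]<.125)
    Q=C[m]
    if len(Q)>5: print(o,len(Q),cv2.minEnclosingCircle(Q[:,:2].astype(np.float32)),np.percentile(Q[:,2],[5,95]))
E
```

```text
t 22.3 tcp [ 0.5666 -0.0632  0.1665] jaw -10.9 x [ 0.009 -0.01  -1.   ] F [ 0.5 -0.4 -0.7] grip mm 93.1 j [-10.  34.  22. 101. -16.  47.   9.]
house 314.8733608766434 225.76082445760528
flask 272 ((0.4877837896347046, -0.3340744376182556), 0.01460007019340992) [0.09820503 0.10624014]
tumbler 336 ((0.42523202300071716, -0.26711034774780273), 0.030352026224136353) [0.09602456 0.10604768]
jar 990 ((0.5596123337745667, -0.2738005220890045), 0.02772422507405281) [0.10353307 0.11099148]
```

View pics/w5.png

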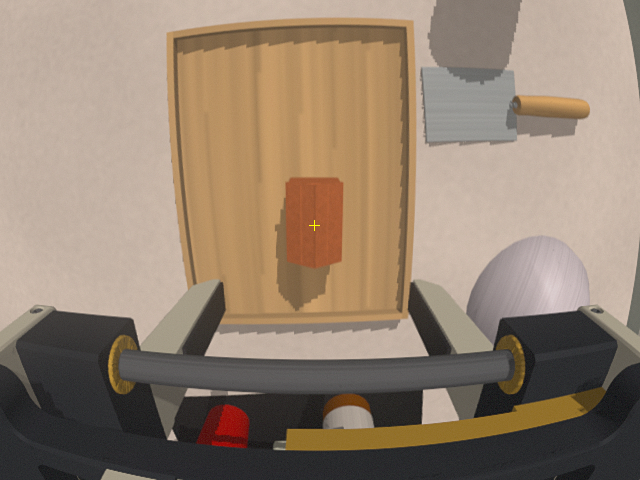

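View pics/top1.png

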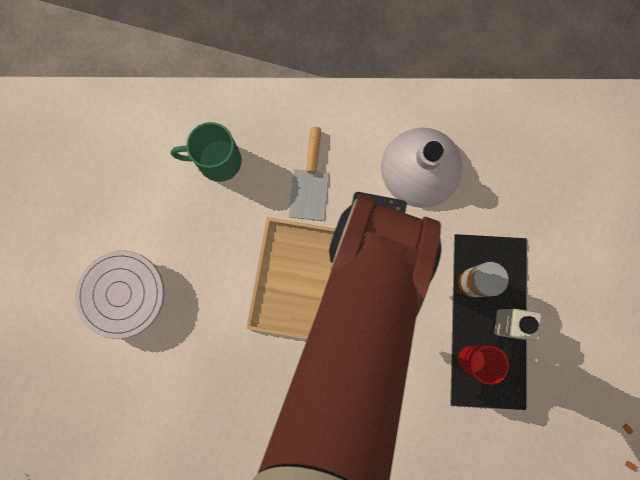

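All three containers stand on the mat at about ±32 mm across it. In the wrist view the house ridge runs along col 314 from row 178 to 266, 1–2 mm from the marker. Next is the house.

Request:
{"op": "servo_tool", "data": {
  "steps": [
    [[0.003, 0.013, 0, 0, 0.08], [0, 0, -0.02, 0, 0.075], [0, 0, -0.03, 0, 0.075], [0, 0, -0.03, 0, 0.075], [0, 0, -0.025, 0, 0.075], [0, 0, -0.012, 0, 0.075], [0, 0, 0, 0, 0.075], [0, 0, 0, 0, 0.075]]
  ]
}}

```text
time_s: 23.4
tcp_pos: [0.5728, -0.062, 0.0488]
tool_rot: [57.2, 88.6, -44.9]
wrist_force: [-0.1, 0.1, -0.2]
grip_width: 0.809
```

```bash
python3 - <<'E'
from h import *
S,M=show()
E
```

```text
t 23.4 tcp [ 0.5728 -0.062   0.0488] jaw -12.1 x [ 0.017 -0.017 -1.   ] F [-0.1  0.1 -0.2] grip mm 75.2 j [ -8.  44.  18. 106. -21.  33.  11.]
```

Request:
{"op": "servo_tool", "data": {
  "steps": [
    [[-0.003, 0.01, 0, 0.2, 0.075], [0, 0, -0.006, 0, 0.075], [0, 0, -0.006, 0, 0.075], [0, 0, 0, 0, 0.075], [0, 0, 0, 0, 0.075], [0, 0, 0, 0, 0.075], [0, 0, 0, 0, 0.075], [0, 0, 0, 0, 0.075]]
  ]
}}

```text
time_s: 24.4
tcp_pos: [0.5711, -0.0512, 0.0382]
tool_rot: [63.1, 88.4, -38.0]
wrist_force: [-0.1, 0.3, -0.1]
grip_width: 0.805
```

```bash
python3 - <<'E'
from h import *
S,M=show()
E
```

```text
t 24.4 tcp [ 0.5711 -0.0512  0.0382] jaw -11.0 x [ 0.022 -0.017 -1.   ] F [-0.1  0.3 -0.1] grip mm 74.9 j [ -8.  45.  17. 107. -22.  31.  12.]
```

Request:
{"op": "servo_tool", "data": {
  "steps": [
    [[-0.001, 0.001, -0.005, 0, 0.075], [0, 0, 0, 0, 0.075], [0, 0, 0, 0, 0.05], [0, 0, 0, 0, 0.03], [0, 0, 0, 0, 0.025], [0, 0, 0, 0, 0.025], [0, 0, 0, 0, 0.025], [0, 0, 0, 0, 0.025]]
  ]
}}

```text
time_s: 25.4
tcp_pos: [0.5695, -0.05, 0.0328]
tool_rot: [62.2, 88.5, -38.8]
wrist_force: [-0.5, 0.0, -0.2]
grip_width: 0.43
```

```bash
python3 - <<'E'
from h import *
S,M=show()
E
```

```text
t 25.4 tcp [ 0.5695 -0.05    0.0328] jaw -11.0 x [ 0.021 -0.017 -1.   ] F [-0.5  0.  -0.2] grip mm 40.0 j [ -8.  45.  17. 107. -22.  30.  12.]
```

Request:
{"op": "servo_tool", "data": {
  "steps": [
    [[0, 0, 0.025, 0, 0.025], [0, 0, 0.035, 0, 0.025], [0, 0.02, 0.025, 0, 0.025], [-0.002, 0.04, 0, 0, 0.025], [-0.004, 0.05, 0, 0, 0.025], [-0.004, 0.055, 0, 0, 0.025], [-0.004, 0.055, 0, 0, 0.025], [-0.004, 0.055, 0, 0, 0.025]]
  ]
}}

```text
time_s: 26.4
tcp_pos: [0.5481, 0.2249, 0.1174]
tool_rot: [48.7, 88.4, -53.2]
wrist_force: [1.0, 0.4, -2.4]
grip_width: 0.43
```

```bash
python3 - <<'E'
from h import *
S,M=show()
E
```

```text
t 26.4 tcp [0.5481 0.2249 0.1174] jaw -11.8 x [ 0.016 -0.022 -1.   ] F [ 1.   0.4 -2.4] grip mm 40.0 j [-40.  40.  24. 100. -20.  44. -18.]
```

Request:
{"op": "servo_tool", "data": {
  "steps": [
    [[-0.003, 0.045, 0, 0.1, 0.025], [-0.003, 0.04, 0, 0.1, 0.025], [-0.002, 0.018, 0, 0, 0.025], [0, 0, 0, 0, 0.025], [0, 0, -0.01, 0, 0.025], [0, 0, -0.01, 0, 0.025], [0, 0, 0, 0, 0.025], [0, 0, 0, 0, 0.025]]
  ]
}}

```text
time_s: 27.4
tcp_pos: [0.5371, 0.3287, 0.0924]
tool_rot: [32.0, 88.3, -68.9]
wrist_force: [-0.4, -0.7, -2.2]
grip_width: 0.434
```

```bash
python3 - <<'E'
from h import *
S,M=show()
p,d=snapshot("wrist")
u,v=wpix(S,M,(.5385,.338,.045)); print(u,v); cv2.drawMarker(p,(int(u),int(v)),(0,255,255),0,10)
cv2.imwrite("pics/w6.png",p)
E
```

```text
t 27.4 tcp [0.5371 0.3287 0.0924] jaw -10.8 x [ 0.011 -0.027 -1.   ] F [-0.4 -0.7 -2.2] grip mm 40.3 j [-48.  45.  24.  94. -22.  46. -26.]
314.4153872213779 260.2968153044747
```

View pics/w6.png

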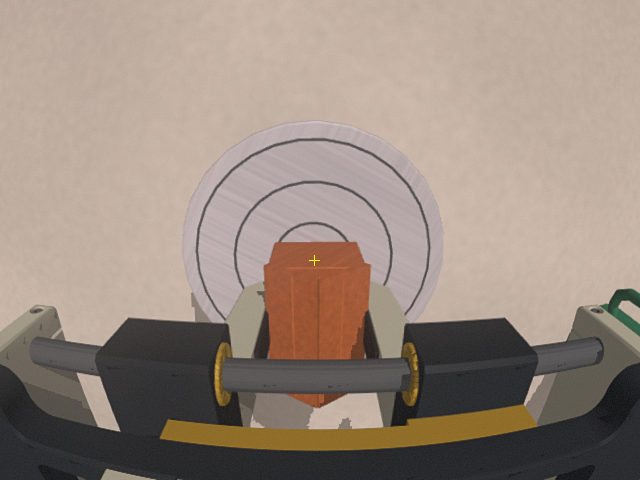

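The turntable marker at (314,260) agrees with the rings. Now I'll centre the house and lower it.

Request:
{"op": "servo_tool", "data": {
  "steps": [
    [[0.001, 0.008, 0, 0, 0.025], [0, 0.001, -0.006, 0, 0.025], [0, 0, -0.007, 0, 0.025], [0, 0, -0.003, 0, 0.025], [0, 0, 0, 0, 0.025], [0, 0, 0, 0, 0.025], [0, 0, 0, 0, 0.025], [0, 0, 0, 0, 0.025]]
  ]
}}

```text
time_s: 28.45
tcp_pos: [0.5384, 0.3387, 0.0758]
tool_rot: [34.1, 88.3, -66.7]
wrist_force: [0.2, -0.4, -2.7]
grip_width: 0.433
```

```bash
python3 - <<'E'
from h import *
S,M=show()
E
```

```text
t 28.45 tcp [0.5384 0.3387 0.0758] jaw -10.8 x [ 0.011 -0.027 -1.   ] F [ 0.2 -0.4 -2.7] grip mm 40.3 j [-48.  47.  24.  94. -22.  45. -26.]
```

Request:
{"op": "servo_tool", "data": {
  "steps": [
    [[0, 0, -0.002, 0, 0.025], [0, 0, -0.001, 0, 0.025], [0, 0, 0, 0, 0.025], [0, 0, 0, 0, 0.025], [0, 0, 0, 0, 0.05], [0, 0, 0, 0, 0.06], [0, 0, 0, 0, 0.07], [0, 0, 0, 0, 0.07]]
  ]
}}

```text
time_s: 29.45
tcp_pos: [0.54, 0.3391, 0.0745]
tool_rot: [42.3, 88.3, -58.5]
wrist_force: [0.2, 0.8, -0.3]
grip_width: 0.75
```

```bash
python3 - <<'E'
from h import *
S,M=show()
E
```

```text
t 29.45 tcp [0.54   0.3391 0.0745] jaw -10.8 x [ 0.015 -0.025 -1.   ] F [ 0.2  0.8 -0.3] grip mm 69.7 j [-48.  47.  24.  94. -22.  44. -26.]
```

Request:
{"op": "servo_tool", "data": {
  "steps": [
    [[0, 0, 0.03, 0, 0.08], [0, 0, 0.04, 0, 0.093], [0, -0.02, 0.02, 0.1, 0.093], [0.001, -0.045, 0, 0.1, 0.093], [0.002, -0.055, 0, 0, 0.093], [0.003, -0.06, 0, 0, 0.093], [0.003, -0.06, 0, 0, 0.093], [0.003, -0.06, 0, 0, 0.093]]
  ]
}}

```text
time_s: 30.45
tcp_pos: [0.5513, 0.0387, 0.1679]
tool_rot: [54.6, 88.3, -44.3]
wrist_force: [1.0, -0.1, -0.8]
grip_width: 1.002
```

```bash
python3 - <<'E'
from h import *
S,M=show()
p,d=snapshot("top"); cv2.imwrite("pics/top2.png",p);C=cloud("top",d)
m=(abs(C[...,0]-.538)<.07)&(abs(C[...,1]-.338)<.07)&(C[...,2]>.07)&(C[...,2]<.12)
Q=C[m]; print(len(Q),cv2.minAreaRect((Q[:,:2]*1000).astype(np.float32)),Q[:,2].max())
E
```

```text
t 30.45 tcp [0.5513 0.0387 0.1679] jaw -8.9 x [ 0.021 -0.02  -1.   ] F [ 1.  -0.1 -0.8] grip mm 93.2 j [-23.  33.  25. 105. -17.  45.   1.]
1078 ((536.9268798828125, 336.9752197265625), (63.55082321166992, 42.39786911010742), 78.93423461914062) 0.09592481850902311
```

View pics/top2.png

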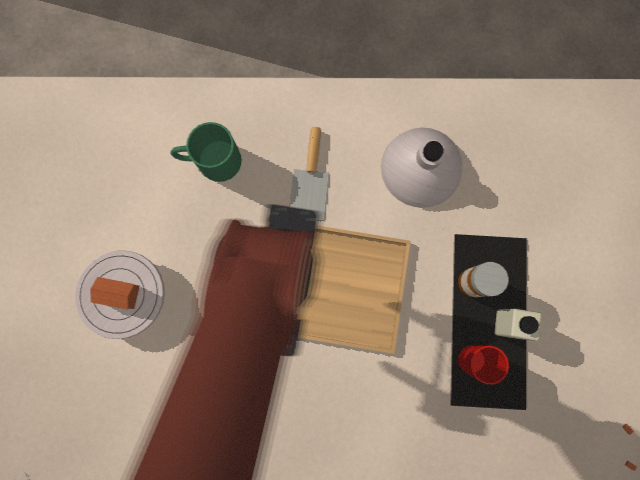

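The house stands within 2 mm of the turntable centre. Now I'll return the jar, starting from the mat at about (0.561, -0.2715).

Request:
{"op": "servo_tool", "data": {
  "steps": [
    [[0.002, -0.055, 0, -0.2, 0.093], [0.002, -0.055, 0, 0, 0.093], [0.002, -0.055, 0, 0, 0.093], [0.001, -0.05, 0, 0, 0.093], [0.001, -0.04, 0, 0, 0.093], [0.001, -0.03, 0, 0, 0.093], [0, 0, -0.005, 0, 0.093], [0, 0, -0.005, 0, 0.093]]
  ]
}}

```text
time_s: 31.5
tcp_pos: [0.5596, -0.2618, 0.1599]
tool_rot: [50.1, 87.7, -51.0]
wrist_force: [0.3, 0.9, 0.0]
grip_width: 1.001
```

```bash
python3 - <<'E'
from h import *
S,M=show()
E
```

```text
t 31.5 tcp [ 0.5596 -0.2618  0.1599] jaw -11.1 x [ 0.025 -0.031 -0.999] F [0.3 0.9 0. ] grip mm 93.1 j [  9.  38.  23.  95. -18.  49.  27.]
```

Request:
{"op": "servo_tool", "data": {
  "steps": [
    [[0.002, -0.009, 0, 0.2, 0.08], [0, 0, -0.018, 0, 0.08], [0, 0, -0.025, 0, 0.08], [0, 0, -0.018, 0, 0.08], [0, 0, -0.008, 0, 0.08], [0, 0, 0, 0, 0.08], [0, 0, 0, 0, 0.08], [0, 0, 0, 0, 0.08]]
  ]
}}

```text
time_s: 32.5
tcp_pos: [0.5632, -0.2635, 0.0854]
tool_rot: [53.7, 88.0, -45.8]
wrist_force: [0.7, -0.5, 0.1]
grip_width: 0.863
```

```bash
python3 - <<'E'
from h import *
S,M=show()
p,d=snapshot("wrist"); u,v=wpix(S,M,(.561,-.2725,.109)); print(u,v); cv2.drawMarker(p,(int(u),int(v)),(0,255,255),0,10)
cv2.imwrite("pics/w7.png",p)
E
```

```text
t 32.5 tcp [ 0.5632 -0.2635  0.0854] jaw -9.5 x [ 0.024 -0.025 -0.999] F [ 0.7 -0.5  0.1] grip mm 80.2 j [ 11.  44.  20.  98. -20.  40.  31.]
316.5179571867764 369.1858086236857
```

View pics/w7.png

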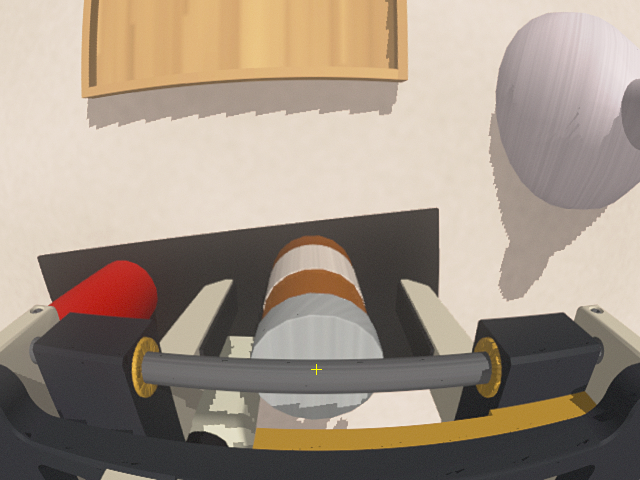

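The lid centre is at about (317,366), on its marker. I'll shift 8 mm in -y and grip.

Request:
{"op": "servo_tool", "data": {
  "steps": [
    [[-0.001, -0.006, 0, 0, 0.08], [0, -0.002, 0.001, 0, 0.08], [0, 0, 0, 0, 0.07], [0, 0, 0, 0, 0.05], [0, 0, 0, 0, 0.04], [0, 0, 0, 0, 0.04], [0, 0, 0, 0, 0.04], [0, 0, 0, 0, 0.04]]
  ]
}}

```text
time_s: 33.55
tcp_pos: [0.5622, -0.2728, 0.0876]
tool_rot: [54.1, 87.9, -45.4]
wrist_force: [-0.2, -0.0, 0.4]
grip_width: 0.587
```

```bash
python3 - <<'E'
from h import *
S,M=show()
E
```

```text
t 33.55 tcp [ 0.5622 -0.2728  0.0876] jaw -9.5 x [ 0.026 -0.026 -0.999] F [-0.2 -0.   0.4] grip mm 54.6 j [ 12.  44.  20.  97. -20.  41.  32.]
```

Request:
{"op": "servo_tool", "data": {
  "steps": [
    [[0, 0, 0.02, 0, 0.04], [0, 0, 0.025, 0, 0.04], [-0.003, 0.02, 0.015, 0, 0.04], [-0.005, 0.045, 0, 0, 0.04], [-0.006, 0.05, 0, 0, 0.04], [-0.006, 0.05, 0, 0, 0.04], [-0.006, 0.05, 0, 0, 0.04], [-0.006, 0.05, 0, 0, 0.04]]
  ]
}}

```text
time_s: 34.55
tcp_pos: [0.5247, -0.0037, 0.1445]
tool_rot: [44.0, 88.2, -56.0]
wrist_force: [0.0, 0.4, -3.0]
grip_width: 0.59
```

```bash
python3 - <<'E'
from h import *
S,M=show()
E
```

```text
t 34.55 tcp [ 0.5247 -0.0037  0.1445] jaw -10.1 x [ 0.017 -0.026 -1.   ] F [ 0.   0.4 -3. ] grip mm 54.9 j [-19.  33.  25. 110. -18.  40.   6.]
```

Request:
{"op": "servo_tool", "data": {
  "steps": [
    [[0.004, 0.04, 0, 0, 0.04], [0.002, 0.022, 0, 0, 0.04], [0, 0, -0.012, 0, 0.04], [0, 0, -0.016, 0, 0.04], [0, 0, -0.012, 0, 0.04], [0, 0, -0.004, 0, 0.04], [0, 0, 0, 0, 0.04], [0, 0, 0, 0, 0.04]]
  ]
}}

```text
time_s: 35.55
tcp_pos: [0.5269, 0.0617, 0.095]
tool_rot: [29.6, 88.4, -70.2]
wrist_force: [-0.8, -0.1, -2.4]
grip_width: 0.59
```

```bash
python3 - <<'E'
from h import *
S,M=show()
E
```

```text
t 35.55 tcp [0.5269 0.0617 0.095 ] jaw -9.8 x [ 0.009 -0.026 -1.   ] F [-0.8 -0.1 -2.4] grip mm 54.8 j [-25.  38.  23. 111. -21.  35.   2.]
```

Request:
{"op": "servo_tool", "data": {
  "steps": [
    [[0.001, 0.003, -0.002, 0, 0.04], [0, 0, -0.002, 0, 0.04], [0, 0, -0.001, 0, 0.04], [0, 0, 0, 0, 0.04], [0, 0, 0, 0, 0.04], [0, 0, 0, 0, 0.04], [0, 0, 0, 0, 0.04], [0, 0, 0, 0, 0.04]]
  ]
}}

```text
time_s: 36.55
tcp_pos: [0.5287, 0.0651, 0.0907]
tool_rot: [34.7, 88.4, -65.1]
wrist_force: [-0.1, -0.0, -2.3]
grip_width: 0.591
```

```bash
python3 - <<'E'
from h import *
S,M=show()
E
```

```text
t 36.55 tcp [0.5287 0.0651 0.0907] jaw -9.8 x [ 0.012 -0.025 -1.   ] F [-0.1 -0.  -2.3] grip mm 54.9 j [-25.  38.  22. 111. -22.  34.   1.]
```

Request:
{"op": "servo_tool", "data": {
  "steps": [
    [[-0.001, 0, -0.0015, 0, 0.04], [0, 0, 0, 0, 0.04], [0, 0, 0, 0, 0.04], [0, 0, 0, 0, 0.06], [0, 0, 0, 0, 0.07], [0, 0, 0, 0, 0.08], [0, 0, 0, 0, 0.085], [0, 0, 0, 0, 0.085]]
  ]
}}

```text
time_s: 37.55
tcp_pos: [0.529, 0.065, 0.0903]
tool_rot: [40.7, 88.3, -59.1]
wrist_force: [-0.1, 0.3, -0.2]
grip_width: 0.914
```

```bash
python3 - <<'E'
from h import *
S,M=show()
E
```

```text
t 37.55 tcp [0.529  0.065  0.0903] jaw -9.8 x [ 0.015 -0.025 -1.   ] F [-0.1  0.3 -0.2] grip mm 85.0 j [-25.  38.  22. 111. -22.  34.   2.]
```

Request:
{"op": "servo_tool", "data": {
  "steps": [
    [[0, 0, 0.03, 0, 0.093], [0, 0, 0.035, 0, 0.093], [-0.01, -0.03, 0.01, 0, 0.093], [-0.017, -0.055, 0, 0, 0.093], [-0.018, -0.06, 0, 0, 0.093], [-0.018, -0.06, 0, 0, 0.093], [-0.017, -0.055, 0, 0, 0.093], [-0.012, -0.04, 0, 0, 0.093]]
  ]
}}

```text
time_s: 38.55
tcp_pos: [0.4362, -0.2379, 0.1682]
tool_rot: [48.0, 88.1, -51.1]
wrist_force: [1.0, -0.0, -0.6]
grip_width: 0.998
```

```bash
python3 - <<'E'
from h import *
S,M=show()
E
```

```text
t 38.55 tcp [ 0.4362 -0.2379  0.1682] jaw -9.1 x [ 0.021 -0.026 -0.999] F [ 1.  -0.  -0.6] grip mm 92.9 j [  9.  28.  24. 114. -17.  40.  34.]
```

Request:
{"op": "servo_tool", "data": {
  "steps": [
    [[-0.005, -0.024, 0, -0.1, 0.09], [0, -0.003, -0.012, 0, 0.088], [0, 0, -0.022, 0, 0.088], [0, 0, -0.022, 0, 0.088], [0, 0, -0.016, 0, 0.088], [0, 0, -0.006, 0, 0.088], [0, 0, 0, 0, 0.088], [0, 0, 0, 0, 0.088]]
  ]
}}

```text
time_s: 39.55
tcp_pos: [0.4309, -0.2619, 0.0853]
tool_rot: [51.4, 88.4, -48.1]
wrist_force: [0.3, -0.7, -0.3]
grip_width: 0.946
```

```bash
python3 - <<'E'
from h import *
S,M=show()
p,d=snapshot("wrist"); u,v=wpix(S,M,(.427,-.2657,.104)); print(u,v); cv2.drawMarker(p,(int(u),int(v)),(0,255,255),0,10)
cv2.imwrite("pics/w8.png",p)
E
```

```text
t 39.55 tcp [ 0.4309 -0.2619  0.0853] jaw -9.5 x [ 0.019 -0.021 -1.   ] F [ 0.3 -0.7 -0.3] grip mm 87.9 j [ 16.  36.  19. 116. -22.  29.  41.]
309.49993843454007 352.43472864639597
```

View pics/w8.png

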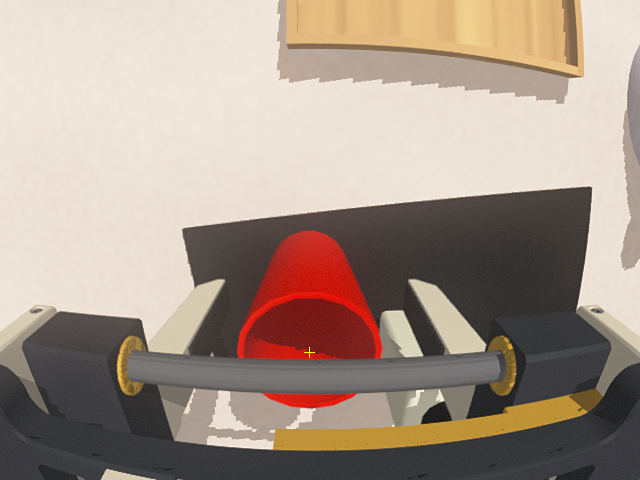

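The tumbler rim centre is at about (310,350), on its marker. I'll adjust about 3 mm and grip.

Request:
{"op": "servo_tool", "data": {
  "steps": [
    [[-0.003, -0.003, 0, 0, 0.088], [0, 0, 0, 0, 0.088], [0, 0, 0, 0, 0.07], [0, 0, 0, 0, 0.05], [0, 0, 0, 0, 0.045], [0, 0, 0, 0, 0.045], [0, 0, 0, 0, 0.045], [0, 0, 0, 0, 0.045]]
  ]
}}

```text
time_s: 40.6
tcp_pos: [0.4281, -0.2658, 0.0866]
tool_rot: [53.0, 88.2, -46.6]
wrist_force: [-0.4, 0.7, 0.0]
grip_width: 0.628
```

```bash
python3 - <<'E'
from h import *
S,M=show()
E
```

```text
t 40.6 tcp [ 0.4281 -0.2658  0.0866] jaw -9.6 x [ 0.022 -0.023 -1.   ] F [-0.4  0.7  0. ] grip mm 58.4 j [ 16.  36.  19. 117. -22.  29.  41.]
```

Request:
{"op": "servo_tool", "data": {
  "steps": [
    [[0, 0, 0.02, 0, 0.045], [0, 0, 0.025, 0, 0.045], [0.006, 0.02, 0.015, 0, 0.045], [0.012, 0.035, 0, 0, 0.045], [0.015, 0.04, 0, 0, 0.045], [0.015, 0.04, 0, 0, 0.045], [0.015, 0.04, 0, 0, 0.045], [0.012, 0.035, 0, 0, 0.045]]
  ]
}}

```text
time_s: 41.6
tcp_pos: [0.5034, -0.0528, 0.1481]
tool_rot: [51.4, 88.1, -48.7]
wrist_force: [-0.3, -0.7, -0.1]
grip_width: 0.627
```

```bash
python3 - <<'E'
from h import *
S,M=show()
E
```

```text
t 41.6 tcp [ 0.5034 -0.0528  0.1481] jaw -10.1 x [ 0.022 -0.025 -0.999] F [-0.3 -0.7 -0.1] grip mm 58.3 j [-15.  31.  26. 113. -19.  39.  13.]
```

Request:
{"op": "servo_tool", "data": {
  "steps": [
    [[0.006, 0.03, 0, 0, 0.045], [0, 0.006, -0.006, 0, 0.045], [0, 0, -0.016, 0, 0.045], [0, 0, -0.018, 0, 0.045], [0, 0, -0.01, 0, 0.045], [0, 0, -0.002, 0, 0.045], [0, 0, 0, 0, 0.045], [0, 0, 0, 0, 0.045]]
  ]
}}

```text
time_s: 42.6
tcp_pos: [0.5088, -0.0176, 0.0936]
tool_rot: [48.0, 88.0, -52.0]
wrist_force: [0.8, -0.9, 0.8]
grip_width: 0.628
```

```bash
python3 - <<'E'
from h import *
S,M=show()
E
```

```text
t 42.6 tcp [ 0.5088 -0.0176  0.0936] jaw -10.0 x [ 0.021 -0.027 -0.999] F [ 0.8 -0.9  0.8] grip mm 58.4 j [-16.  36.  23. 115. -23.  32.  12.]
```

Request:
{"op": "servo_tool", "data": {
  "steps": [
    [[0.002, 0.003, -0.002, 0, 0.045], [0, 0, -0.002, 0, 0.045], [0, 0, -0.001, 0, 0.045], [0, 0, 0, 0, 0.045], [0, 0, 0, 0, 0.045], [0, 0, 0, 0, 0.045], [0, 0, 0, 0, 0.045], [0, 0, 0, 0, 0.045]]
  ]
}}

```text
time_s: 43.6
tcp_pos: [0.5116, -0.0142, 0.0892]
tool_rot: [50.7, 88.0, -49.3]
wrist_force: [0.4, 0.4, -0.3]
grip_width: 0.626
```

```bash
python3 - <<'E'
from h import *
S,M=show()
E
```

```text
t 43.6 tcp [ 0.5116 -0.0142  0.0892] jaw -10.0 x [ 0.023 -0.027 -0.999] F [ 0.4  0.4 -0.3] grip mm 58.2 j [-17.  37.  22. 115. -23.  31.  11.]
```

Request:
{"op": "servo_tool", "data": {
  "steps": [
    [[0, 0, -0.001, 0, 0.045], [0, 0, 0, 0, 0.045], [0, 0, 0, 0, 0.06], [0, 0, 0, 0, 0.07], [0, 0, 0, 0, 0.08], [0, 0, 0, 0, 0.09], [0, 0, 0, 0, 0.09], [0, 0, 0, 0, 0.09]]
  ]
}}

```text
time_s: 44.6
tcp_pos: [0.5119, -0.0143, 0.0885]
tool_rot: [51.7, 87.9, -48.4]
wrist_force: [0.0, -0.7, 0.5]
grip_width: 0.966
```

```bash
python3 - <<'E'
from h import *
S,M=show()
E
```

```text
t 44.6 tcp [ 0.5119 -0.0143  0.0885] jaw -10.0 x [ 0.024 -0.027 -0.999] F [ 0.  -0.7  0.5] grip mm 89.9 j [-16.  37.  22. 115. -23.  31.  12.]
```

Request:
{"op": "servo_tool", "data": {
  "steps": [
    [[0, 0, 0.03, 0, 0.093], [0, 0, 0.035, 0, 0.093], [-0.003, -0.03, 0.01, 0, 0.093], [-0.003, -0.05, 0, 0, 0.093], [-0.004, -0.06, 0, 0, 0.093], [-0.004, -0.06, 0, 0, 0.093], [-0.004, -0.055, 0, 0, 0.093], [-0.003, -0.04, 0, 0, 0.093]]
  ]
}}

```text
time_s: 45.6
tcp_pos: [0.4908, -0.3122, 0.1658]
tool_rot: [55.1, 88.0, -44.2]
wrist_force: [0.6, -0.2, -0.2]
grip_width: 1.001
```

```bash
python3 - <<'E'
from h import *
S,M=show()
E
```

```text
t 45.6 tcp [ 0.4908 -0.3122  0.1658] jaw -9.3 x [ 0.026 -0.025 -0.999] F [ 0.6 -0.2 -0.2] grip mm 93.1 j [ 15.  35.  24. 101. -18.  46.  38.]
```

Request:
{"op": "servo_tool", "data": {
  "steps": [
    [[0.001, -0.018, 0, 0, 0.09], [0, -0.003, -0.012, 0, 0.08], [0, 0, -0.022, 0, 0.08], [0, 0, -0.022, 0, 0.08], [0, 0, -0.014, 0, 0.08], [0, 0, -0.004, 0, 0.08], [0, 0, 0, 0, 0.08], [0, 0, 0, 0, 0.08]]
  ]
}}

```text
time_s: 46.6
tcp_pos: [0.494, -0.3258, 0.0869]
tool_rot: [64.4, 88.3, -34.4]
wrist_force: [0.1, 0.3, 0.2]
grip_width: 0.861
```

```bash
python3 - <<'E'
from h import *
S,M=show()
p,d=snapshot("wrist"); u,v=wpix(S,M,(.4897,-.3345,.104)); print(u,v); cv2.drawMarker(p,(int(u),int(v)),(0,255,255),0,10)
cv2.imwrite("pics/w9.png",p)
E
```

```text
t 46.6 tcp [ 0.494  -0.3258  0.0869] jaw -8.9 x [ 0.025 -0.017 -1.   ] F [0.1 0.3 0.2] grip mm 80.1 j [ 19.  42.  20. 103. -22.  38.  43.]
310.50036345481607 359.6436122771561
```

View pics/w9.png

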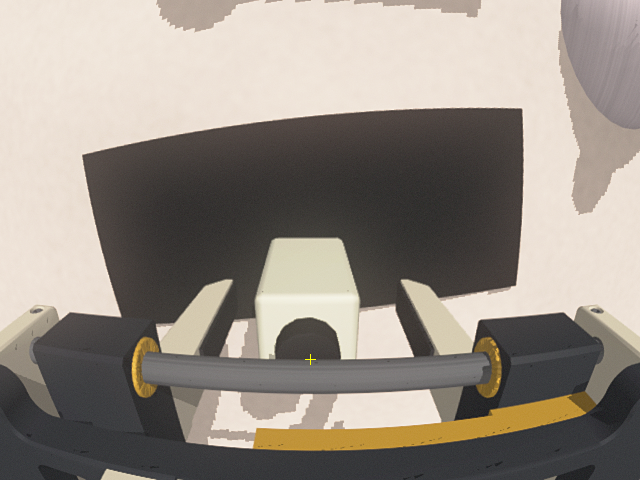

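The cap centre is at about (308,350), so it needs 4 mm in -x and 7 mm in -y before gripping.

Request:
{"op": "servo_tool", "data": {
  "steps": [
    [[-0.004, -0.005, -0.002, 0, 0.08], [0, -0.001, 0, 0, 0.08], [0, 0, 0, 0, 0.06], [0, 0, 0, 0, 0.04], [0, 0, 0, 0, 0.03], [0, 0, 0, 0, 0.03], [0, 0, 0, 0, 0.03], [0, 0, 0, 0, 0.03]]
  ]
}}

```text
time_s: 47.65
tcp_pos: [0.4896, -0.3333, 0.086]
tool_rot: [63.8, 88.2, -35.1]
wrist_force: [-0.7, -0.1, -0.1]
grip_width: 0.501
```

```bash
python3 - <<'E'
from h import *
S,M=show()
E
```

```text
t 47.65 tcp [ 0.4896 -0.3333  0.086 ] jaw -8.9 x [ 0.026 -0.018 -0.999] F [-0.7 -0.1 -0.1] grip mm 46.6 j [ 20.  42.  20. 103. -22.  38.  43.]
```

Request:
{"op": "servo_tool", "data": {
  "steps": [
    [[0, 0, 0.02, 0, 0.03], [0, 0, 0.025, 0, 0.03], [0.001, 0.02, 0.015, 0, 0.03], [0.002, 0.035, 0, 0, 0.03], [0.002, 0.04, 0, 0, 0.03], [0.002, 0.04, 0, 0, 0.03], [0.002, 0.04, 0, 0, 0.03], [0.001, 0.03, 0, 0, 0.03]]
  ]
}}

```text
time_s: 48.65
tcp_pos: [0.4963, -0.123, 0.144]
tool_rot: [59.9, 88.5, -39.4]
wrist_force: [0.8, 0.3, -1.5]
grip_width: 0.498
```

```bash
python3 - <<'E'
from h import *
S,M=show()
E
```

```text
t 48.65 tcp [ 0.4963 -0.123   0.144 ] jaw -9.2 x [ 0.02  -0.016 -1.   ] F [ 0.8  0.3 -1.5] grip mm 46.3 j [ -6.  32.  25. 112. -20.  39.  22.]
```

Request:
{"op": "servo_tool", "data": {
  "steps": [
    [[0.002, 0.026, 0, 0, 0.03], [0, 0.004, -0.006, 0, 0.03], [0, 0, -0.014, 0, 0.03], [0, 0, -0.016, 0, 0.03], [0, 0, -0.009, 0, 0.03], [0, 0, -0.002, 0, 0.03], [0, 0, 0, 0, 0.03], [0, 0, 0, 0, 0.03]]
  ]
}}

```text
time_s: 49.65
tcp_pos: [0.4968, -0.095, 0.0923]
tool_rot: [51.3, 88.6, -48.1]
wrist_force: [0.3, -0.3, -1.6]
grip_width: 0.497
```

```bash
python3 - <<'E'
from h import *
S,M=show()
E
```

```text
t 49.65 tcp [ 0.4968 -0.095   0.0923] jaw -9.4 x [ 0.017 -0.018 -1.   ] F [ 0.3 -0.3 -1.6] grip mm 46.2 j [ -7.  36.  22. 116. -23.  31.  22.]
```

Request:
{"op": "servo_tool", "data": {
  "steps": [
    [[0.002, 0.004, -0.001, 0, 0.03], [0, 0.001, -0.001, 0, 0.03], [0, 0, -0.001, 0, 0.03], [0, 0, 0, 0, 0.03], [0, 0, 0, 0, 0.03], [0, 0, 0, 0, 0.03], [0, 0, 0, 0, 0.03], [0, 0, 0, 0, 0.03]]
  ]
}}

```text
time_s: 50.65
tcp_pos: [0.4996, -0.0893, 0.09]
tool_rot: [54.7, 88.5, -44.7]
wrist_force: [-0.8, 0.9, -2.7]
grip_width: 0.497
```

```bash
python3 - <<'E'
from h import *
S,M=show()
E
```

```text
t 50.65 tcp [ 0.4996 -0.0893  0.09  ] jaw -9.3 x [ 0.019 -0.018 -1.   ] F [-0.8  0.9 -2.7] grip mm 46.2 j [ -7.  36.  22. 116. -24.  31.  22.]
```

Request:
{"op": "servo_tool", "data": {
  "steps": [
    [[0, 0, -0.002, 0, 0.03], [0, 0, 0, 0, 0.03], [0, 0, 0, 0, 0.03], [0, 0, 0, 0, 0.055], [0, 0, 0, 0, 0.065], [0, 0, 0, 0, 0.08], [0, 0, 0, 0, 0.085], [0, 0, 0, 0, 0.085]]
  ]
}}

```text
time_s: 51.65
tcp_pos: [0.5007, -0.0898, 0.0888]
tool_rot: [57.6, 88.4, -41.7]
wrist_force: [0.5, -0.3, -1.3]
grip_width: 0.91
```

```bash
python3 - <<'E'
from h import *
S,M=show()
E
```

```text
t 51.65 tcp [ 0.5007 -0.0898  0.0888] jaw -9.4 x [ 0.021 -0.019 -1.   ] F [ 0.5 -0.3 -1.3] grip mm 84.6 j [ -7.  37.  22. 116. -24.  31.  22.]
```

Now I'll lift away and move the arm clear towards the mat side, so the top camera can check everything.

Request:
{"op": "servo_tool", "data": {
  "steps": [
    [[0, 0, 0.03, 0, 0.093], [0, 0, 0.035, 0, 0.093], [0, -0.03, 0.03, 0, 0.093], [-0.005, -0.05, 0.01, 0, 0.093], [-0.005, -0.06, 0, 0, 0.093], [-0.005, -0.06, 0, 0, 0.093], [-0.005, -0.05, 0, 0, 0.093], [0, -0.03, 0, 0, 0.093]]
  ]
}}

```text
time_s: 52.65
tcp_pos: [0.4798, -0.3735, 0.1972]
tool_rot: [59.4, 88.4, -39.4]
wrist_force: [1.0, 0.4, 0.5]
grip_width: 0.998
```

Request:
{"op": "servo_tool", "data": {
  "steps": [
    [[0, -0.02, 0, 0, 0.093], [0, 0, 0, 0, 0.093], [0, 0, 0, 0, 0.093], [0, 0, 0, 0, 0.093], [0, 0, 0, 0, 0.093], [0, 0, 0, 0, 0.093], [0, 0, 0, 0, 0.093], [0, 0, 0, 0, 0.093]]
  ]
}}

```text
time_s: 53.65
tcp_pos: [0.4795, -0.3921, 0.1966]
tool_rot: [62.4, 88.5, -36.3]
wrist_force: [0.4, -0.1, 0.4]
grip_width: 0.998
```

```bash
python3 - <<'E'
from h import *
S,M=show()
for n in ["top","scene"]:
    p,d=snapshot(n); cv2.imwrite(f"pics/{n}3.png",p); C=cloud(n,d); C0=cloud(n,np.load(f"{n}0.npy"))
    for o,(x,y,r,z0,z1) in {"flask":(.499,-.0915,.033,.0965,.13),"tumbler":(.511,-.016,.037,.0965,.13),"jar":(.5275,.0635,.037,.1,.13),"house":(.5385,.338,.06,.07,.11),"lamp":(.77,-.19,.09,.06,.13),"mug":(.78,.19,.075,.07,.12)}.items():
        a=[]
        for c in (C0,C):
            m=(np.hypot(c[...,0]-x,c[...,1]-y)<r)&(c[...,2]>z0)&(c[...,2]<z1); Q=c[m]
            if len(Q)>5:
                e=cv2.minEnclosingCircle(Q[:,:2].astype(np.float32)); a.append((len(Q),np.round([*e[0],e[1],np.percentile(Q[:,2],2),Q[:,2].max()],4).tolist()))
            else: a.append(None)
        print(n,o,*a)
E
```

```text
t 53.65 tcp [ 0.4795 -0.3921  0.1966] jaw -8.7 x [ 0.021 -0.015 -1.   ] F [ 0.4 -0.1  0.4] grip mm 92.8 j [ 22.  36.  26.  92. -19.  54.  45.]
top flask (244, [0.4974, -0.0904, 0.0139, 0.1018, 0.109]) (242, [0.4968, -0.0905, 0.0139, 0.1021, 0.1101])
top tumbler (260, [0.5099, -0.0148, 0.0298, 0.0981, 0.1093]) (257, [0.5093, -0.0163, 0.0299, 0.0982, 0.109])
top jar (948, [0.5258, 0.0637, 0.0274, 0.1071, 0.1158]) (950, [0.5246, 0.0638, 0.0275, 0.1076, 0.1146])
top house None (1081, [0.5373, 0.337, 0.0374, 0.0738, 0.0958])
top lamp (1153, [0.7688, -0.1882, 0.0403, 0.0602, 0.1113]) (1158, [0.7719, -0.1875, 0.04, 0.0601, 0.1119])
top mug (847, [0.7836, 0.1964, 0.0541, 0.0713, 0.0983]) (850, [0.7825, 0.1976, 0.0552, 0.0709, 0.0986])
scene flask (111, [0.5005, -0.0929, 0.0156, 0.0972, 0.1101]) (105, [0.4999, -0.0927, 0.0148, 0.0978, 0.1092])
scene tumbler (232, [0.5122, -0.0167, 0.031, 0.0967, 0.1093]) (233, [0.5122, -0.0177, 0.0309, 0.0969, 0.1096])
scene jar (474, [0.5287, 0.0619, 0.0286, 0.1014, 0.1151]) (477, [0.5282, 0.0617, 0.0282, 0.1008, 0.1149])
scene house None (778, [0.5391, 0.3341, 0.0363, 0.0718, 0.0977])
scene lamp (765, [0.7775, -0.1867, 0.0419, 0.0602, 0.1105]) (741, [0.7779, -0.1865, 0.0417, 0.0603, 0.1118])
scene mug (889, [0.7881, 0.1958, 0.0552, 0.0708, 0.0984]) (891, [0.7832, 0.1954, 0.0553, 0.0713, 0.0986])
```

View pics/top3.png

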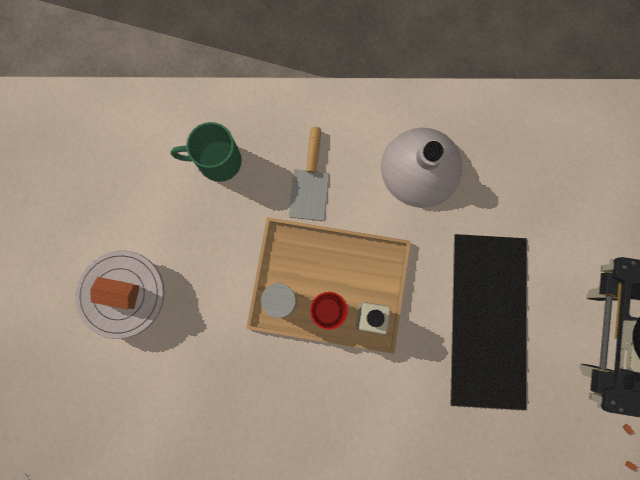

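View pics/scene3.png

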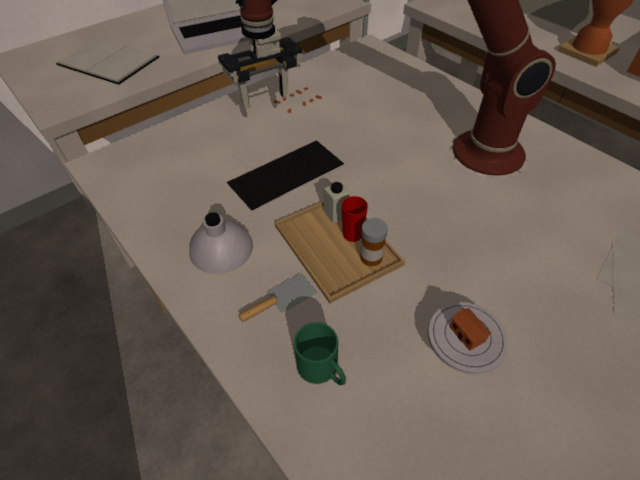

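The final views show the house centred and upright on the turntable (top view 115,293). The jar (279,300), tumbler (329,310) and flask (375,318) are back on their original pixels, the bystanders have not moved and the arm is clear. I'll hand the job in.

```bash
python3 -c "
from station import *
print(finish_job())"
```

```text
the job is handed in; nothing more can be done
None
```

I moved the flask, tumbler and jar onto the mat together, then set the house on the turntable. After that I put the jar, tumbler and flask back in the tray. The job was handed in at about 54 s of the 141 s allowed; `finish_job` gave no verdict.

**Last checks (top and scene depth, before and after):**
- **Containers:** each is within 2 mm of its starting spot, with its top height changed by about 1 mm at most, so all three stand upright.
- **House:** it is upright, about 2 mm from the turntable centre in the top view and about 2.5 mm in the scene view.
- **On the mat:** the containers stood about 32 mm either side of the mat's centre line, against the 45 mm limit.
- **Bystanders:** the lamp head and mug read the same to within about 5 mm, which I take as measurement noise since the arm never went near them. I checked the spatula only by eye in the pictures, and it looks unmoved.
- **Gripper:** it is open and clear of everything.

**What disagreed:**
- **Cameras:** the top and scene cameras differed from each other by about 2–4 mm. I used their average and corrected it with the wrist camera.
- **Detector:** in the scene view its best "tumbler" hit was the spatula and it missed the jar, so I worked from the depth fits.
- **Tool tilt:** the tool drifted to about 2 degrees off vertical during the run, with no visible effect on how things were set down.

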